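Hang a slotted slide frame on the pin of the drying stand

TASK

Lift the steel frame with the two glass slides out of the draining block by its black grip and hang it on the headed pin of the drying stand. Rest the frame's long upper lip on the pin and gently slide the frame sideways, the lip staying on the pin, until the pin is at the closed end of the slot and the frame drops so that the pin sits in the notch; then let go and leave it hanging there at rest. Leave the bottle, the dish and the timer where they are.

Things in the scene. Friction and masses are not known exactly. Their poses are not given: they have to be found in the camera images.
- slide_frame: Upright flat steel frame holding two glass slides, 6 mm thick (x), 172 mm tall, 0.13 to 0.2 kg, loose. Origin: centre of its underside, z up; y along its width, toward the slot's open end. Lower part y -31 to +31, z 0 to 92 mm. At the start it stands in the draining block's groove. Its centre of mass lies below the notch.
- grip (a point): centre of the black grip bar on top of the frame, at frame (0, 0, 160) mm; bar 12 mm thick (x), 56 mm long (y), 24 mm high (z)
- lip (a point): point on the lip's underside, frame (0, 46, 102) mm. The lip is the upper side of a level slot, z 92 to 102 mm, open to +y, closed at y = -5. Underside flat from y = +5 to +52, then a rounded tip to +58. The jaw below the slot ends, rounded, at y = +41; beyond it nothing is below the lip.
- notch (a point): middle of the ceiling of the notch, frame (0, 0, 108) mm. The notch goes up from the slot's closed end: y -5 to +5 mm, ceiling 6 mm above the lip's underside. Hung properly, this ceiling lies on the pin.
- drain_block: grey plastic block, 70 x 130 x 45 mm (x, y, z), fixed, origin at the centre of its underside; groove along y, 8.5 mm wide, 70 mm long, its floor 8 mm up, in which the frame stands
- stand: Drying stand, fixed and rigid: foot 90 x 110 x 10 mm, origin at the centre of its underside, z up; post at x +12 to +24, y -13 to +13, up to z = 150 mm. A pin sticks out of the post toward -x. The frame hangs along the stand's y; its open slot end can point to +y, with the frame coming from the -y side.
- pin_middle (a point): nominal middle of the pin, stand (-1, 0, 135) mm; fixed to the stand, so it does NOT follow the pin's height. Level steel pin, 7 mm diameter, along x at y = 0, free from the post face (x = +12) to its 15 mm head (x = -14 to -18). Its axis is clamped anywhere between z = 126 and 144 mm, differently each time and not measured: feel for it with the lip.
- bottle: brown dropper bottle, 32 mm diameter, 93 mm tall, loose, origin under its centre; not to be disturbed
- dish: closed petri dish, 60 mm diameter, 15 mm high, loose, origin under its centre; not to be disturbed
- timer: white timer, 62 x 62 x 20 mm, loose, origin under its centre; not to be disturbed
Mind the look-alikes: they are no part of the job. Of the things that look like the slide_frame, the larger one is meant. Several things look just like the stand: the one meant starts farthest to the robot's right.

How it is judged (in metres and radians):
On the way, in this order (a step that is already met when the one before it is completed fails the run):
1. the frame is lifted clear of the draining block (height (world z) of slide_frame above 0.05 m and contact force between slide_frame and the fingers above 1 N), for 0.2 s.
2. the held frame rests with the outer part of its lip on the pin (contact force between slide_frame and stand above 0.3 N and contact force between slide_frame and the fingers above 1 N and horizontal distance between notch and stand between 0.022 and 0.06 m and z of notch in the frame of stand between 0.12 and 0.16 m), for 0.1 s.
3. the held frame has been slid along with its lip on the pin, to 7 to 18 mm before the notch (contact force between slide_frame and stand above 0.3 N and contact force between slide_frame and the fingers above 1 N and (y of notch in the frame of stand between 0.007 and 0.018 m or y of notch in the frame of stand between -0.018 and -0.007 m) and z of notch in the frame of stand above 0.12 m), for 0.05 s.
At the end, for the whole second after the job is handed in: The frame hangs on the stand's pin between post and head, the pin in the notch (notch within 3.5 mm sideways of the pin), upright within 0.15 rad, carried by the stand, slower than 0.03 m/s (y of notch in the frame of stand between -0.0035 and 0.0035 m and x of notch in the frame of stand between -0.014 and 0.012 m and z of notch in the frame of stand between 0.127 and 0.15 m and angle between slide_frame's own z axis and vertical below 0.15 rad and contact force between slide_frame and stand above 0.5 N and linear speed of slide_frame below 0.03 m/s); the robot touches nothing.
It fails at once if the frame is pressed against the stand with more than 20 N (contact force between slide_frame and stand above 20 N).
It fails at once if the bottle is moved more than 20 mm (distance of bottle from where it was at the start of the episode above 0.02 m).
It fails at once if the dish is moved more than 20 mm (distance of dish from where it was at the start of the episode above 0.02 m).
It fails at once if the timer is moved more than 20 mm (distance of timer from where it was at the start of the episode above 0.02 m).
It also fails if it takes over 59 s, if anything falls off the work surface, if the arm or the gripper's body presses on something with over 40 N, if the wrist force passes 120 N, or if a joint passes its speed limit or range.

ROBOT

A 6-joint arm with a two-finger parallel gripper is mounted at the origin on a cart in front of the work surface, level with it; the furniture and walls round the work are solid. World frame = base frame: x ahead of the robot, y to its left, z up, the work surface at z = 0. Lengths are in m, angles in degrees, forces in N, time in s.
With the tool pointing down it reaches from about 0.4 to 0.825 m from the base axis. Payload 7 kg.
Tool frame: the origin (TCP) lies at the very end of the fingers, on their centre line; the grasp point (between the pads) lies 19 mm behind it (ctrl.tcp_to_grasp is the distance from the TCP to the grasp point, in m); z points along the fingers, y is the direction in which the jaws open and shut (so a half turn about z gives the same grasp; the last joint's range is limited). The gripper opens to 88 mm and grips with 3 to 60 N. Pads are 19 mm wide; open, the fingers measure 130 mm over their backs; the gripper's body (78 mm by 193 mm) begins 47 mm behind the grasp point.
Start: joints at [83.142, 20.546, 0.682, 0, -70.136, -16.507], TCP at [0.268, 0.62, 0.227] pointing down, gripper open.
Joint ranges: [-176.03, 176.03], [-82.01, 121.73], [-58.28, 71.71], [-173.87, 95.51], [-174.79, -0.11], [-173.66, 173.66]. Speed limits (degrees/s): [136.94, 136.94, 172.46, 180, 180, 180].

INTERFACE

Orientations are given as [roll, pitch, yaw] about the fixed x, y, z axes, in that order (R = Rz(yaw) Ry(pitch) Rx(roll)).
In Python, from plant import ctrl gives the robot as it stands.
- The arm moves only by the tool jog_arm, never from a script. Its argument "commands" is a list of rows, each an object of numbers: "x", "y", "z": the shift along the tool's x, y, z in cm; "roll": the turn about the tool's z in rad. In form: [{"x": .., "y": .., "z": .., "roll": ..}, ...]. A call has 1 to 12 rows; each row shifts and turns the commanded pose from where the row before left it, along the tool's axes as they then stand; what a row does not reach is not made up. A row lasts 1/10 s, in which the tool goes at most 50 mm and 8.59 degrees, less where a joint would pass 70% of its speed; a pose out of reach is approached as far as the arm can. A call is refused whole if a number of a shift passes 5 or a number of a turn 0.15, either way. A call with a gripper value outside its range is refused whole. "gripper" is the finger opening in cm, from 0 to 8.76, set as the call begins (left out, the last holds). The fingers move at their own pace and stop on an object; the grip force is fixed at half the most. Time passes only in rows, so rows that do not move let the fingers close. It gives the time, the measured TCP pose, the force and the opening at its end, in the units of the state.
- ctrl.get_obs(): the state, without advancing time (a new reading comes with each control period).
- ctrl.snapshot(name): name is "scene" or "side" or "wrist"; returns a dict with "image" (420x560x3 uint8, red, green, blue), "mtx" (3x3 intrinsics, pixels), "position" and "orientation" of the camera in the world; the wrist camera has in their place "hand_eye" (4x4, takes a point from camera to tool coordinates, whose origin is the TCP and whose axes are the flange's). Camera axes: x right, y up, looking along -z (the intrinsics and any distortion apply to the point x, -y, -z); pixel columns grow to the right and rows downward; lengths in m; the calibration is good to about 2 mm. A picture is of the moment at which its call begins: read the wrist's pose just before it. There is no depth.
- ctrl.close_job(): hands the job in, once; it reports no verdict.
Trained networks look in the newest picture that a camera, given by its name, has taken for a name from the list of things; names that differ only in an ending like _2 or _b are one class to them, and where a whole thing is asked for, a point or a joint stands for the part that bears it (a point fixed in the world has none). Each returns a list of dicts, best first, with "confidence" (0 to 1); they miss things now and then, are a little off and sometimes report something else, mostly with a low value. They report only what shows in the picture. A call takes as long as a camera call. They do not tell look-alikes from the thing itself.
- ctrl.search_frame(camera, query): "position" ([column, row] as shares, 0 to 1, of the picture: columns of its width, rows of its height, amid what is visible of it).
- ctrl.regions_of(camera, query): "mask" (420x560 bool, what is visible of it) and "position" ([column, row] as shares, 0 to 1, of the picture: columns of its width, rows of its height, amid what is visible of it).
The state is a dict: "clock": time; "joint_pos": joint angles; "qvel": joint speeds; "tau": joint torques, N m; "tool_pos": TCP position; "orientation": TCP orientation; "force": force on the tool from outside, world axes, zero at the start; "moment": the same for the moment, N m; "opening": finger opening in m.
Only numpy, scipy, OpenCV 4.12 (cv2) and the standard library are available. Lean on these libraries where they do the work, as an engineer would, in place of code of your own. Each camera call takes 0.05 s, during which the arm holds its last target.

## Working session

There is one attempt and no reset: what is moved stays moved. The work goes in short steps, Python scripts to look and compute and a tool call to move; the robot and the scene stay as the last step left them, time stands still between calls to the robot, and variables do not carry over. Pictures are saved under pics/ and viewed, and the job is handed in when it is done.

Besides the shell and the picture viewer there is one more tool, called as name([rows], argument=value, ...), one row to a line, values as JSON. jog_arm: Moves the arm, as the interface text tells. Its arguments: {"type":"object","properties":{"commands":{"type":"array"},"gripper":{"type":"number"}},"required":["commands"]}

```bash
mkdir -p pics; ls; cat > h.py <<'E'
import numpy as np,cv2
from plant import ctrl
def snap(cam,name):
    s=ctrl.snapshot(cam); cv2.imwrite(f'pics/{name}.png',s['image'][:,:,::-1]); np.savez(f'pics/{name}.npz',**{k:v for k,v in s.items()}); return s
E
python3 - <<'E'
from h import *
print(ctrl.get_obs())
for c in ['scene','side','wrist']:
    s=snap(c,c+'0'); print(c,{k:v for k,v in s.items() if k!='image'})
    for q in ['slide_frame','grip','stand','drain_block','bottle','dish','timer']:
        print(q,[(round(r['confidence'],2),np.round(np.array(r['position'])*[560,420],1)) for r in ctrl.search_frame(c,q)])
print(ctrl.get_obs()['clock'])
E
```

```text
pics
{'clock': 0.0, 'joint_pos': array([ 8.31437383e+01,  2.05902377e+01,  6.32803259e-01, -2.03418557e-02,
       -7.01366253e+01, -1.65051460e+01]), 'qvel': array([-0.02115739,  0.06353905, -0.04447528,  0.01808804, -0.05959454,
        0.08673343]), 'tau': array([-7.89829355e-04, -5.82722139e+01,  2.93066561e+01,  6.99742377e+00,
        6.92790709e-03, -1.52407133e-04]), 'tool_pos': array([0.26750391, 0.61918088, 0.22562814]), 'orientation': array([ 1.79904383e+02, -8.39044122e-03, -2.33683281e+01]), 'force': array([-0.0930301 , -0.6703151 ,  0.01951918]), 'moment': array([0.02548141, 0.02104512, 0.04315438]), 'opening': 0.08727610980965725}
scene {'mtx': array([[511.8040449 ,   0.        , 265.81213332],
       [  0.        , 511.8040449 , 205.655135  ],
       [  0.        ,   0.        ,   1.        ]]), 'position': array([ 0.13202485, -0.59874427,  0.8961023 ]), 'orientation': array([ 49.4842744 ,  -0.40797541, -28.17001427])}
slide_frame [(0.75, array([283.6, 315.9])), (0.61, array([314.1, 282.9])), (0.23, array([170.3, 211.4]))]
grip [(0.83, array([310.4, 276.3])), (0.62, a
[... 933 characters left out ...]
), (0.39, array([304.6, 268.4]))]
timer [(0.68, array([196.2, 205.6]))]
wrist {'mtx': array([[310.4723913 ,   0.        , 277.58818462],
       [  0.        , 310.4723913 , 204.7604439 ],
       [  0.        ,   0.        ,   1.        ]]), 'hand_eye': array([[ 2.35751490e-04,  9.68260890e-01,  2.49941581e-01,
         6.63026835e-02],
       [ 9.99999558e-01, -8.06260579e-07, -9.40102543e-04,
        -1.12756742e-03],
       [-9.10063006e-04,  2.49941692e-01, -9.68260462e-01,
        -1.57383692e-01],
       [ 0.00000000e+00,  0.00000000e+00,  0.00000000e+00,
         1.00000000e+00]])}
slide_frame []
grip []
stand []
drain_block []
bottle []
dish []
timer [(0.9, array([403.1,  15. ]))]
1.2
```

View pics/scene0.png

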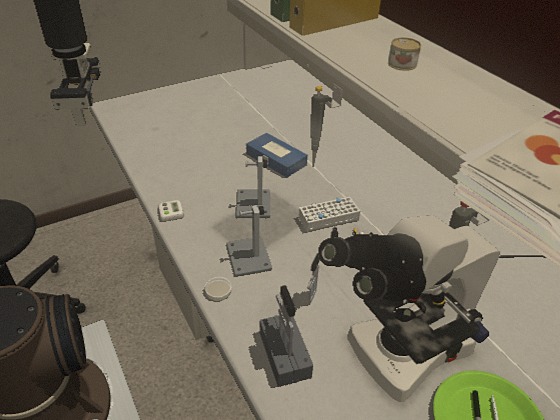

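View pics/side0.png

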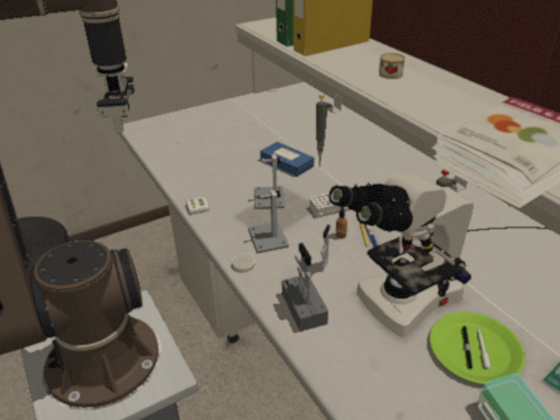

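View pics/wrist0.png

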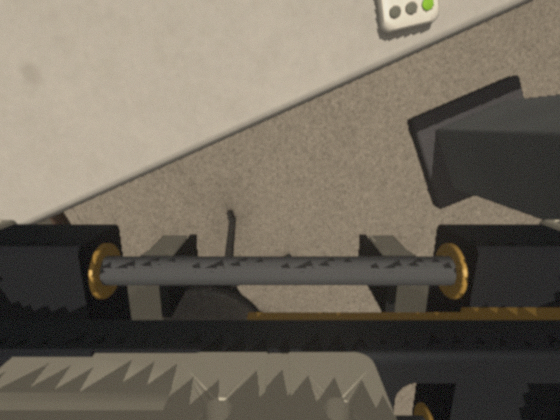

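```bash
python3 - <<'E'
import cv2,numpy as np
for n,(a,b,c,d) in {'scene0':(200,150,390,400),'side0':(220,140,370,340)}.items():
    im=cv2.imread(f'pics/{n}.png')[b:d,a:c]; print(im.shape)
    k=min(800/im.shape[1],600/im.shape[0]); k=int(k*10)/10
    cv2.imwrite(f'pics/{n}_z.png',cv2.resize(im,None,fx=k,fy=k,interpolation=cv2.INTER_CUBIC)); print(k)
E
```

```text
(250, 190, 3)
2.4
(200, 150, 3)
3.0
```

View pics/scene0_z.png

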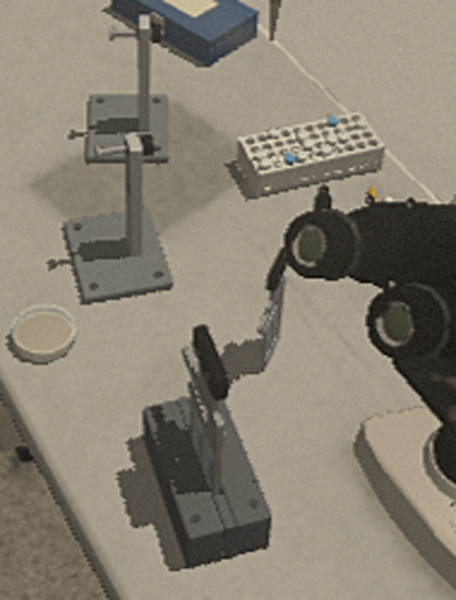

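View pics/side0_z.png

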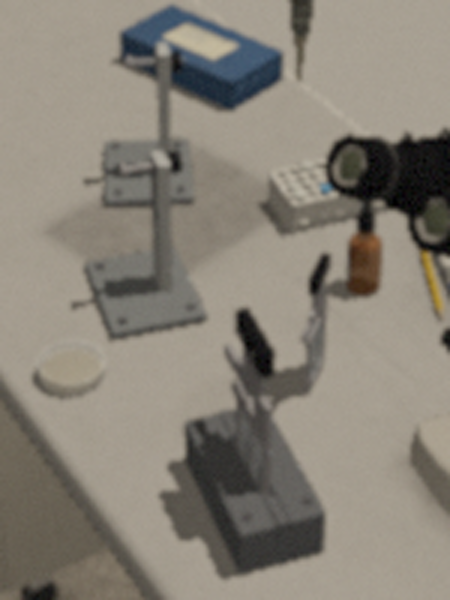

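```bash
cat >> h.py <<'E'
from scipy.spatial.transform import Rotation as R
def cam(name, obs=None):
    d=np.load(f'pics/{name}.npz')
    K=d['mtx']
    if 'position' in d: Rm=R.from_euler('xyz',d['orientation'],degrees=True).as_matrix(); p=d['position']
    else:
        T=d['hand_eye']; o=np.load(f'pics/{name}_obs.npz'); Rt=R.from_euler('xyz',o['orientation'],degrees=True).as_matrix()
        Rm=Rt@T[:3,:3]; p=o['tool_pos']+Rt@T[:3,3]
    return K,Rm,p
def px2plane(name,uv,z):
    K,Rm,p=cam(name); uv=np.atleast_2d(uv).astype(float)
    r=np.c_[(uv[:,0]-K[0,2])/K[0,0],-(uv[:,1]-K[1,2])/K[1,1],-np.ones(len(uv))]@Rm.T
    return p+r*((z-p[2])/r[:,2])[:,None]
def proj(name,P):
    K,Rm,p=cam(name); c=(np.atleast_2d(P)-p)@Rm
    return np.c_[K[0,0]*c[:,0]/-c[:,2]+K[0,2],K[1,1]*-c[:,1]/-c[:,2]+K[1,2]]
def wsnap(name):
    o=ctrl.get_obs(); np.savez(f'pics/{name}_obs.npz',**o); s=snap('wrist',name); return o
E
python3 - <<'E'
from h import *
np.set_printoptions(precision=4,suppress=True)
def z(l,n):
    l=np.array(l,float); return l/2.4+[200,150] if n=='scene0' else l/3+[220,140]
print('block',px2plane('scene0',z([(145,408),(188,535),(268,515),(225,385)],'scene0'),.045))
print('stand',px2plane('scene0',z([(64,222),(82,300),(172,285),(155,212)],'scene0'),.010))
print('block',px2plane('side0',z([(188,425),(242,540),(324,512),(268,410)],'side0'),.045))
print('stand',px2plane('side0',z([(84,263),(110,335),(205,316),(180,250)],'side0'),.010))
print('dish',px2plane('scene0',z([(42,335)],'scene0'),.015))
print('small frame',px2plane('scene0',z([(262,372)],'scene0'),.0))
print('bottle',px2plane('side0',z([(362,285)],'side0'),.0))
E
```

```text
block [[ 0.4293 -0.0333  0.045 ]
 [ 0.403  -0.1547  0.045 ]
 [ 0.4669 -0.1688  0.045 ]
 [ 0.5014 -0.0441  0.045 ]]
stand [[0.4762 0.2343 0.01  ]
 [0.4468 0.1299 0.01  ]
 [0.5324 0.1066 0.01  ]
 [0.5655 0.2039 0.01  ]]
block [[ 0.4247 -0.0365  0.045 ]
 [ 0.3968 -0.1613  0.045 ]
 [ 0.4638 -0.1698  0.045 ]
 [ 0.4885 -0.0551  0.045 ]]
stand [[0.4713 0.2359 0.01  ]
 [0.4425 0.1306 0.01  ]
 [0.5282 0.1092 0.01  ]
 [0.5588 0.206  0.01  ]]
dish [[0.3938 0.1041 0.015 ]]
small frame [[ 0.5584 -0.0179  0.    ]]
bottle [[0.683  0.0818 0.    ]]
```

```bash
cat > plan.py <<'E'
import numpy as np
# tool down: pose (x,y,z,yaw deg). tool x=(c,s), tool y=(s,-c), z down
def plan(p,q,n,dp=2):
    p=np.array(p,float); q=np.array(q,float); rows=[]
    for i in range(n):
        t=q*(i+1)/n+np.array(p0:=p)*0 if False else None
        rem=n-i; d=(q-p)/rem
        a=np.radians(p[3]); c,s=np.cos(a),np.sin(a)
        r=[round(float(v),dp) for v in (100*(c*d[0]+s*d[1]),100*(s*d[0]-c*d[1]),-100*d[2])]; ro=round(float(-np.radians(d[3])),3)
        rows.append(dict(x=r[0],y=r[1],z=r[2],roll=ro)); p=apply(p,rows[-1])
    return rows,p
def apply(p,r):
    a=np.radians(p[3]); c,s=np.cos(a),np.sin(a); x,y,z=r.get('x',0)/100,r.get('y',0)/100,r.get('z',0)/100
    return p+np.array([c*x+s*y,s*x-c*y,-z,-np.degrees(r.get('roll',0))])
if __name__=='__main__':
    import sys,json
    a=[float(v) for v in sys.argv[1:]]
    rows,p=plan(a[:4],a[4:8],int(a[8]),int(a[9]) if len(a)>9 else 1)
    print(json.dumps(rows)); print(np.round(p,4))
E
python3 plan.py .268 .62 .227 -23.37 .52 .235 .30 -105.5 10 1
python3 - <<'E'
from h import *
# triangulate eyepiece: scene (333,252) side (343,196)?
def ray(n,uv):
    K,Rm,p=cam(n); return p,Rm@np.array([(uv[0]-K[0,2])/K[0,0],-(uv[1]-K[1,2])/K[1,1],-1])
def tri(a,b):
    p,r=ray('scene0',a); q,s=ray('side0',b); M=np.c_[r,-s]; t,res,_,_=np.linalg.lstsq(M,q-p,rcond=None); return (p+r*t[0]+q+s*t[1])/2,res
print(tri((332,251),(342,196))); print(tri((371,283),(371,214)))
print('small grip',tri((316,257),(326,232)))
print('big grip',tri((287,299),(306,255)))
print('pipette top',tri((320,88),(323,98)))
E
```

```text
[{"x": 3.8, "y": 2.5, "z": -0.7, "roll": 0.143}, {"x": 4.2, "y": 2.0, "z": -0.7, "roll": 0.143}, {"x": 4.4, "y": 1.3, "z": -0.7, "roll": 0.143}, {"x": 4.5, "y": 0.7, "z": -0.7, "roll": 0.143}, {"x": 4.6, "y": 0.1, "z": -0.7, "roll": 0.144}, {"x": 4.6, "y": -0.6, "z": -0.8, "roll": 0.143}, {"x": 4.4, "y": -1.3, "z": -0.7, "roll": 0.144}, {"x": 4.2, "y": -1.9, "z": -0.8, "roll": 0.143}, {"x": 3.9, "y": -2.4, "z": -0.7, "roll": 0.144}, {"x": 3.5, "y": -3.0, "z": -0.8, "roll": 0.143}]
[   0.5198    0.2354    0.3    -105.4749]
(array([ 0.46889099, -0.18503492,  0.36225921]), array([8.3070557e-06]))
(array([ 0.47977197, -0.26063993,  0.3633403 ]), array([4.67045445e-07]))
small grip (array([0.61663406, 0.05710059, 0.05432637]), array([1.99396205e-05]))
big grip (array([ 0.46075225, -0.08041872,  0.1444265 ]), array([2.56692907e-07]))
pipette top (array([0.87335423, 0.46070517, 0.22689224]), array([2.89833555e-06]))
```

jog_arm([
  {"x": 3.8,"y": 2.5,"z": -0.7,"roll": 0.143},
  {"x": 4.2,"y": 2.0,"z": -0.7,"roll": 0.143},
  {"x": 4.4,"y": 1.3,"z": -0.7,"roll": 0.143},
  {"x": 4.5,"y": 0.7,"z": -0.7,"roll": 0.143},
  {"x": 4.6,"y": 0.1,"z": -0.7,"roll": 0.144},
  {"x": 4.6,"y": -0.6,"z": -0.8,"roll": 0.143},
  {"x": 4.4,"y": -1.3,"z": -0.7,"roll": 0.144},
  {"x": 4.2,"y": -1.9,"z": -0.8,"roll": 0.143},
  {"x": 3.9,"y": -2.4,"z": -0.7,"roll": 0.144},
  {"x": 3.5,"y": -3.0,"z": -0.8,"roll": 0.143},
  {},
  {},
])

```text
validation failed for argument at $.co...
```

```bash
python3 - <<'E'
from h import *
np.set_printoptions(precision=4,suppress=True)
o=wsnap('w1'); print(o['clock'],o['tool_pos'],o['orientation'],o['joint_pos'],o['force'],o['moment'])
E
```

```text
1.2 [0.2677 0.6196 0.2266] [-179.9987    0.0007  -23.3648] [ 83.1405  20.5448   0.6811  -0.0003 -70.1349 -16.5052] [-0.3527  0.4525 -0.275 ] [-0.0006  0.0145  0.0099]
```

View pics/w1.png

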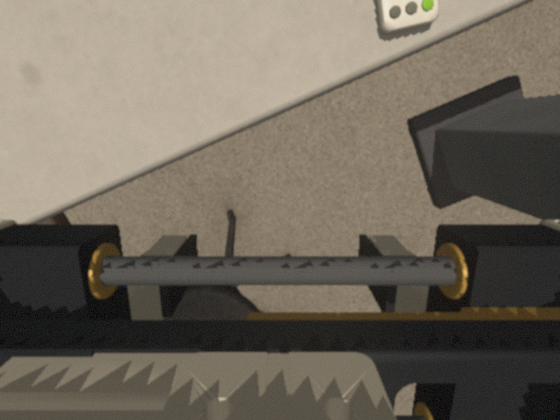

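Empty rows were refused; I'll write all the keys.

jog_arm([
  {"x": 3.8,"y": 2.5,"z": -0.7,"roll": 0.143},
  {"x": 4.2,"y": 2.0,"z": -0.7,"roll": 0.143},
  {"x": 4.4,"y": 1.3,"z": -0.7,"roll": 0.143},
  {"x": 4.5,"y": 0.7,"z": -0.7,"roll": 0.143},
  {"x": 4.6,"y": 0.1,"z": -0.7,"roll": 0.144},
  {"x": 4.6,"y": -0.6,"z": -0.8,"roll": 0.143},
  {"x": 4.4,"y": -1.3,"z": -0.7,"roll": 0.144},
  {"x": 4.2,"y": -1.9,"z": -0.8,"roll": 0.143},
  {"x": 3.9,"y": -2.4,"z": -0.7,"roll": 0.144},
  {"x": 3.5,"y": -3.0,"z": -0.8,"roll": 0.143},
  {"x": 0,"y": 0,"z": 0,"roll": 0},
  {"x": 0,"y": 0,"z": 0,"roll": 0},
])

```text
clock: 2.45
tool_pos: [0.5201, 0.234, 0.2997]
orientation: [-180.0, 0.0, -105.6]
force: [-0.5, -0.2, -0.4]
opening: 0.0875
```

```bash
python3 - <<'E'
from h import *
np.set_printoptions(precision=4,suppress=True)
o=wsnap('w2'); print(o['clock'],o['tool_pos'],o['orientation'],o['joint_pos'],o['force'],o['moment'])
E
```

```text
2.45 [0.5201 0.234  0.2997] [-179.9941    0.0293 -105.582 ] [ 43.8709   8.4217  -6.0828  -0.0101 -75.4673 -59.4503] [-0.5469 -0.1837 -0.4295] [ 0.1588 -0.0932  0.0533]
```

View pics/w2.png

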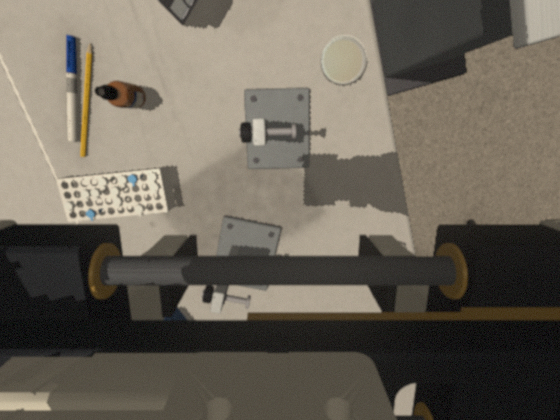

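```bash
python3 - <<'E'
import cv2
im=cv2.imread('pics/w2.png')[75:180,225:375]
cv2.imwrite('pics/w2z.png',cv2.resize(im,None,fx=5,fy=5,interpolation=cv2.INTER_CUBIC))
E
```

```text
(no output)
```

View pics/w2z.png

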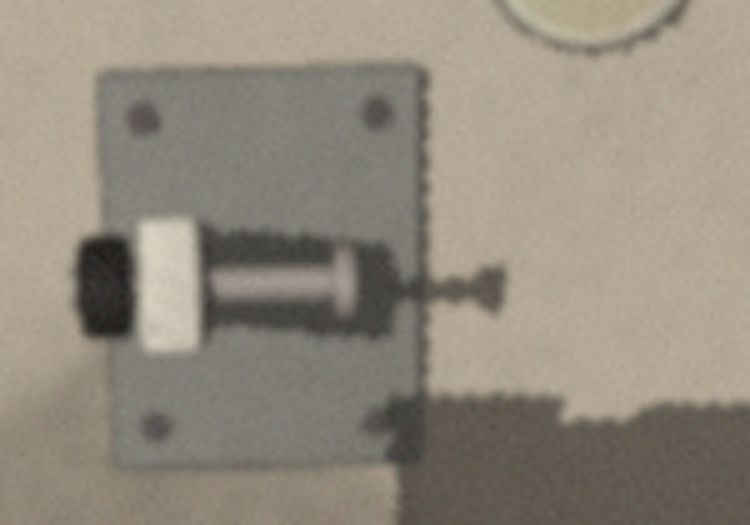

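```bash
cat > fit.py <<'E'
from h import *
from scipy.optimize import least_squares
np.set_printoptions(precision=4,suppress=True)
def fit(name,P,uv,x0):
    P=np.array(P,float)/1000; uv=np.array(uv,float)
    def W(q): 
        c,s=np.cos(q[2]),np.sin(q[2]); return np.c_[q[0]+c*P[:,0]-s*P[:,1],q[1]+s*P[:,0]+c*P[:,1],P[:,2]]
    r=least_squares(lambda q:(proj(name,W(q))-uv).ravel(),x0,loss='soft_l1')
    return r.x,proj(name,W(r.x))-uv
E
python3 - <<'E'
from fit import *
uv=np.array([(100,73),(415,67),(422,462),(115,465),(138,217),(199,217),(201,352),(142,352)])/5+[225,75]-0.4
P=[(45,-55,10),(-45,-55,10),(-45,55,10),(45,55,10),(24,-13,150),(12,-13,150),(12,13,150),(24,13,150)]
q,e=fit('w2',P,uv,[.503,.169,-.27]); print(q,np.degrees(q[2])); print(e)
q2,e=fit('w2',P[:4],uv[:4],[.503,.169,-.27]); print(q2,np.degrees(q2[2]))
# head & pin
c,s=np.cos(q[2]),np.sin(q[2])
for z in (.126,.135,.144):
    for x in (-.014,-.018,.012):
        w=[q[0]+c*x,q[1]+s*x,z]; print(z,x,proj('w2',w),(proj('w2',w)[0]-[225,75]+.4)*5, proj('scene0',w),proj('side0',w))
print('dish',px2plane('w2',[(344,60)],.012)); print('bottle',px2plane('w2',[(135,97),(100,92)],.0))
E
python3 - <<'E'
import cv2
im=cv2.imread('pics/scene0.png')[195:225,230:280]
cv2.imwrite('pics/s0p.png',cv2.resize(im,None,fx=15,fy=15,interpolation=cv2.INTER_CUBIC))
im=cv2.imread('pics/side0.png')[180:210,250:290]
cv2.imwrite('pics/s1p.png',cv2.resize(im,None,fx=15,fy=15,interpolation=cv2.INTER_CUBIC))
E
```

```text
[ 0.5038  0.1766 -0.2524] -14.460134940602233
[[-1.2109 -0.9636]
 [ 2.1843 -1.1253]
 [ 0.2889  0.904 ]
 [-0.6468  1.5105]
 [-0.3357 -0.1897]
 [ 0.0566 -0.4426]
 [ 0.4549  0.2925]
 [-0.0676  0.5351]]
[ 0.5039  0.1768 -0.2489] -14.261406612974536
0.126 -0.014 [[290.8237 130.5922]] [331.1184 279.9612] [[240.2919 218.6702]] [[261.9434 201.5884]]
0.126 -0.018 [[294.6798 130.5155]] [350.3992 279.5777] [[238.5458 218.9433]] [[260.4768 201.8425]]
0.126 0.012 [[265.7689 131.0906]] [205.8445 282.4532] [[251.587  216.9033]] [[271.4298 199.9444]]
0.135 -0.014 [[291.1954 130.7517]] [332.9772 280.7587] [[240.1902 215.6777]] [[261.8256 198.7829]]
0.135 -0.018 [[295.1589 130.6729]] [352.7945 280.3646] [[238.4351 215.9503]] [[260.3534 199.0362]]
0.135 0.012 [[265.4439 131.2639]] [204.2194 283.3196] [[251.5432 213.9143]] [[271.3476 197.1448]]
0.144 -0.014 [[291.5885 130.9204]] [334.9425 281.6019] [[240.0874 212.6544]] [[261.7068 195.9566]]
0.144 -0.018 [[295.6654 130.8393]] [355.3269 281.1965] [[238.3233 212.9264]] [[260.2291 196.2089]]
0.144 0.012 [[265.1003 131.4471]] [202.5014 284.2357] [[251.4989 210.8947]] [[271.2648 194.3244]]
dish [[0.395  0.1144 0.012 ]]
bottle [[0.6834 0.0812 0.    ]
 [0.7278 0.062  0.    ]]
```

View pics/s0p.png

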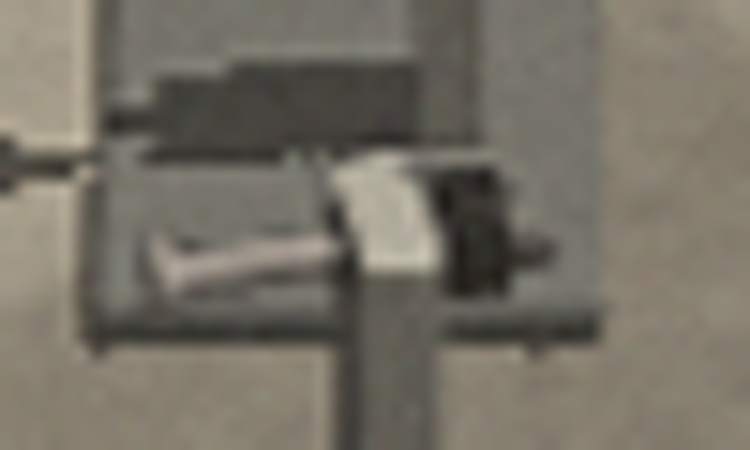

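View pics/s1p.png

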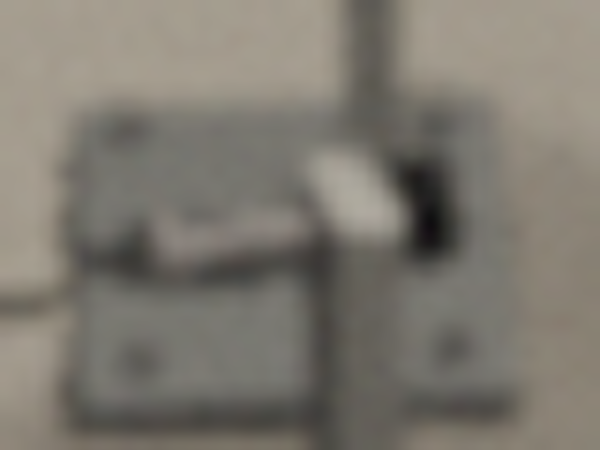

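```bash
python3 - <<'E'
from fit import *
P=np.array([(45,-55,10),(-45,-55,10),(-45,55,10),(45,55,10),(24,-13,150),(12,-13,150),(12,13,150),(24,13,150)])/1000
Rz=R.from_euler('z',-14.4,degrees=True).as_matrix()
W=P@Rz.T+[.5038,.1766,0]
for n,(ox,oy,k) in {'scene0':(200,150,4),'side0':(200,150,4),'w2':(200,60,4)}.items():
    im=cv2.imread(f'pics/{n}.png')[oy:oy+140,ox:ox+140]; im=cv2.resize(im,None,fx=k,fy=k,interpolation=cv2.INTER_CUBIC)
    for u,v in proj(n,W): cv2.circle(im,(int((u-ox+.5)*k),int((v-oy+.5)*k)),3,(0,0,255),1)
    cv2.imwrite(f'pics/{n}_ov.png',im)
E
python3 -c "
import cv2,numpy as np
cv2.imwrite('pics/ov1.png',cv2.resize(np.hstack([cv2.imread(f'pics/{n}_ov.png') for n in ('scene0','side0')]),None,fx=.7,fy=.7))"
```

```text
(no output)
```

View pics/ov1.png

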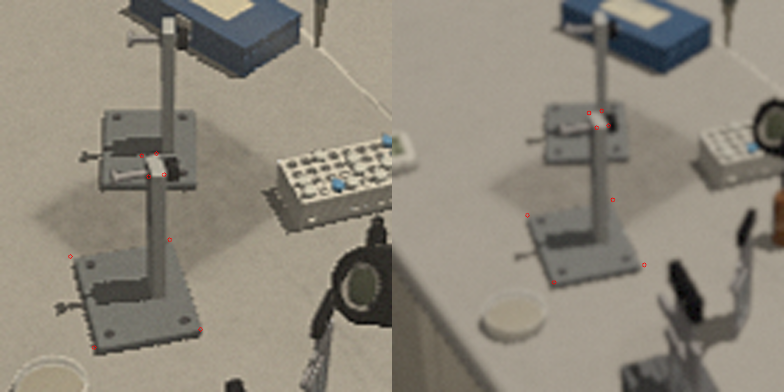

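View pics/w2_ov.png

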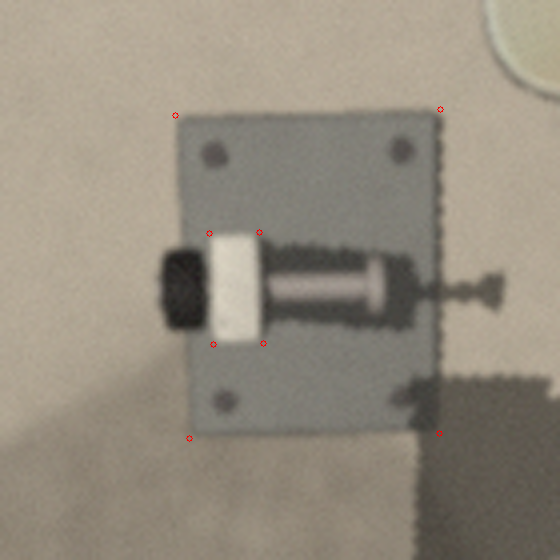

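```bash
python3 plan.py .5198 .2354 .3 -105.475 .47 0.0 .30 -103 6 1
```

```text
[{"x": 4.0, "y": -0.2, "z": -0.0, "roll": -0.007}, {"x": 4.0, "y": -0.2, "z": -0.0, "roll": -0.007}, {"x": 4.0, "y": -0.2, "z": -0.0, "roll": -0.007}, {"x": 4.0, "y": -0.2, "z": -0.0, "roll": -0.007}, {"x": 4.0, "y": -0.1, "z": -0.0, "roll": -0.008}, {"x": 4.0, "y": -0.2, "z": -0.0, "roll": -0.007}]
[ 4.705000e-01  3.000000e-04  3.000000e-01 -1.030113e+02]
```

jog_arm([
  {"x": 4.0,"y": -0.2,"z": 0,"roll": -0.007},
  {"x": 4.0,"y": -0.2,"z": 0,"roll": -0.007},
  {"x": 4.0,"y": -0.2,"z": 0,"roll": -0.007},
  {"x": 4.0,"y": -0.2,"z": 0,"roll": -0.007},
  {"x": 4.0,"y": -0.1,"z": 0,"roll": -0.008},
  {"x": 4.0,"y": -0.2,"z": 0,"roll": -0.007},
  {"x": 0,"y": 0,"z": 0,"roll": 0},
])

```text
clock: 3.2
tool_pos: [0.4689, -0.002, 0.2998]
orientation: [-180.0, 0.0, -103.0]
force: [1.7, 0.7, -0.0]
opening: 0.0874
```

```bash
python3 - <<'E'
from h import *
np.set_printoptions(precision=4,suppress=True)
o=wsnap('w3'); print(o['clock'],o['tool_pos'],o['orientation'],o['joint_pos'],o['force'],o['moment'])
E
```

```text
3.2 [ 0.4689 -0.002   0.2998] [-179.9873    0.0016 -102.9852] [ 23.9076  -1.8457 -17.1343   0.0066 -74.7002 -36.8945] [ 1.6552  0.6557 -0.0004] [ 0.1613 -0.1226  0.0151]
```

View pics/w3.png

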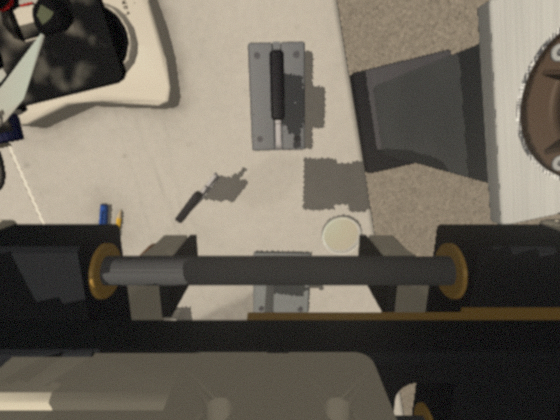

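```bash
python3 - <<'E'
import cv2
im=cv2.imread('pics/w3.png')[35:160,235:335]
cv2.imwrite('pics/w3z.png',cv2.resize(im,None,fx=4.8,fy=4.8,interpolation=cv2.INTER_CUBIC))
E
```

```text
(no output)
```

View pics/w3z.png

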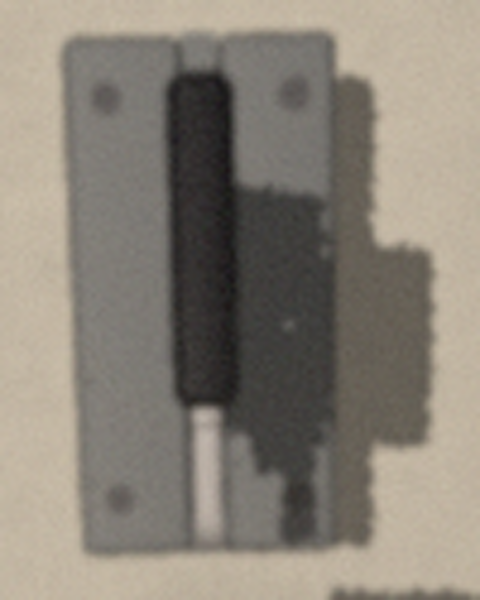

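```bash
python3 - <<'E'
from fit import *
f=lambda l:np.array(l)/4.8+[235,35]-0.4
q,e=fit('w3',[(35,-65,45),(-35,-65,45),(-35,65,45),(35,65,45)],f([(65,40),(332,34),(334,546),(86,552)]),[.447,-.103,-.22]); print(q,np.degrees(q[2]));print(e)
q,e=fit('w3',[(6,-28,180),(-6,-28,180),(-6,28,156),(6,28,156)],f([(168,75),(231,73),(239,404),(177,408)]),[.447,-.103,-.22]); print(q,np.degrees(q[2]));print(e)
print(px2plane('w3',[(170,103)],0.02), 'small frame',px2plane('w3',[(177,220),(202,192)],0.01),'dish',px2plane('w3',[(342,235)],.013))
E
```

```text
[ 0.4468 -0.0979 -0.2029] -11.62565473532033
[[-1.201  -0.7646]
 [ 1.1231 -1.0068]
 [ 0.8668  1.3687]
 [-0.817   1.3888]]
[ 0.447  -0.0971 -0.1984] -11.368533338138176
[[-0.8341 -0.8609]
 [ 0.7282 -0.8925]
 [-0.0236  1.6078]
 [ 0.0832  1.1458]]
[[ 0.5879 -0.1261  0.02  ]] small frame [[0.6324 0.0352 0.01  ]
 [0.5835 0.0023 0.01  ]] dish [[0.3948 0.1134 0.013 ]]
```

jog_arm([
  {"x": 0,"y": 0,"z": 0,"roll": -0.144},
  {"x": 0,"y": 0,"z": 0,"roll": -0.144},
  {"x": 0,"y": 0,"z": 0,"roll": -0.144},
  {"x": 0,"y": 0,"z": 0,"roll": -0.144},
  {"x": 0,"y": 0,"z": 0,"roll": -0.144},
  {"x": 0,"y": 0,"z": 0,"roll": -0.144},
  {"x": 0,"y": 0,"z": 0,"roll": -0.144},
  {"x": 0,"y": 0,"z": 0,"roll": -0.144},
  {"x": 0,"y": 0,"z": 0,"roll": -0.144},
  {"x": 0,"y": 0,"z": 0,"roll": -0.144},
  {"x": 0,"y": 0,"z": 0,"roll": -0.144},
])

```text
clock: 4.35
tool_pos: [0.4704, 0.0018, 0.2993]
orientation: [180.0, 0.0, -11.7]
force: [0.9, -0.1, -0.7]
opening: 0.0879
```

jog_arm([
  {"x": 0,"y": 0,"z": 0,"roll": -0.144},
  {"x": 0,"y": 0,"z": 0,"roll": -0.144},
  {"x": 0,"y": 0,"z": 0,"roll": -0.144},
  {"x": 0,"y": 0,"z": 0,"roll": -0.144},
  {"x": 0,"y": 0,"z": 0,"roll": -0.144},
  {"x": 0,"y": 0,"z": 0,"roll": -0.144},
  {"x": 0,"y": 0,"z": 0,"roll": -0.144},
  {"x": 0,"y": 0,"z": 0,"roll": -0.144},
  {"x": 0,"y": 0,"z": 0,"roll": -0.144},
  {"x": 0,"y": 0,"z": 0,"roll": -0.144},
  {"x": 0,"y": 0,"z": 0,"roll": -0.144},
  {"x": 0,"y": 0,"z": 0,"roll": 0},
])

```text
clock: 5.55
tool_pos: [0.4704, 0.0016, 0.2993]
orientation: [-180.0, 0.0, 78.8]
force: [0.1, -0.4, -0.2]
opening: 0.0877
```

```bash
python3 - <<'E'
from h import *
np.set_printoptions(precision=4,suppress=True)
o=wsnap('w4'); print(o['clock'],o['tool_pos'],o['orientation'],o['joint_pos'],o['force'],o['moment'])
E
python3 plan.py .4705 .0003 .3 78.5 .448 -0.092 .24 78.5 4 1
```

```text
5.55 [0.4704 0.0016 0.2993] [-179.9769    0.0045   78.7898] [ 24.2432  -1.648  -17.0067  -0.0101 -74.6628 144.5493] [ 0.0772 -0.4089 -0.2382] [-0.0668 -0.0905 -0.0794]
[{"x": -2.4, "y": -0.1, "z": 1.5, "roll": -0.0}, {"x": -2.4, "y": -0.1, "z": 1.5, "roll": -0.0}, {"x": -2.3, "y": -0.1, "z": 1.5, "roll": -0.0}, {"x": -2.4, "y": -0.1, "z": 1.5, "roll": -0.0}]
[ 0.4476 -0.092   0.24   78.5   ]
```

View pics/w4.png

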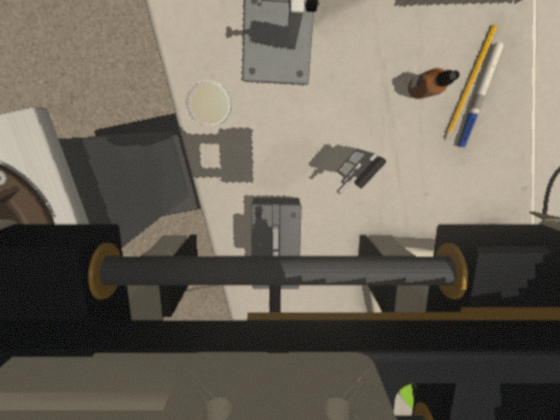

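jog_arm([
  {"x": -2.4,"y": -0.1,"z": 1.5,"roll": 0},
  {"x": -2.4,"y": -0.1,"z": 1.5,"roll": 0},
  {"x": -2.4,"y": -0.1,"z": 1.5,"roll": 0},
  {"x": -2.4,"y": -0.1,"z": 1.5,"roll": 0},
  {"x": 0,"y": 0,"z": 0,"roll": 0},
])

```text
clock: 6.1
tool_pos: [0.4456, -0.0943, 0.2375]
orientation: [-179.8, 0.1, 78.2]
force: [1.3, 0.7, -0.9]
opening: 0.088
```

```bash
python3 - <<'E'
from h import *
np.set_printoptions(precision=4,suppress=True)
o=wsnap('w5'); print(o['clock'],o['tool_pos'],o['orientation'],o['joint_pos'],o['force'],o['moment'])
snap('scene','scene5')
E
```

```text
6.1 [ 0.4456 -0.0943  0.2375] [-179.7985    0.0529   78.195 ] [ 12.9214  -1.0156 -24.4837  -0.0394 -66.7371 155.2891] [ 1.3107  0.7304 -0.9103] [-0.0685 -0.0889 -0.0184]
```

View pics/w5.png

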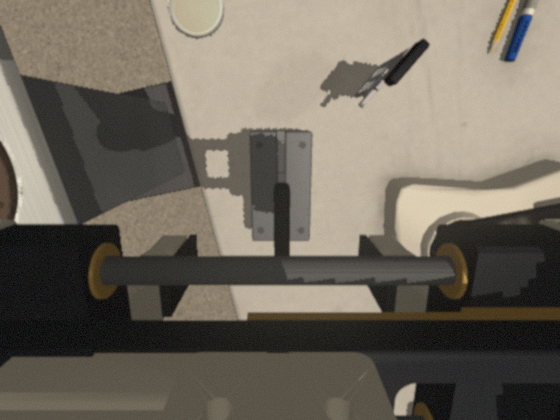

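View pics/scene5.png

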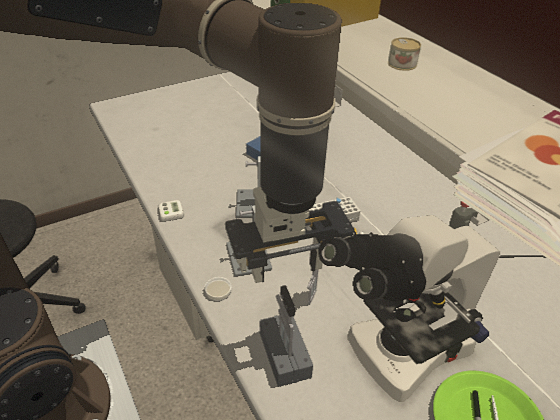

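```bash
python3 - <<'E'
from fit import *
def ray(n,uv):
    K,Rm,p=cam(n); return p,Rm@np.array([(uv[0]-K[0,2])/K[0,0],-(uv[1]-K[1,2])/K[1,1],-1])
def tri(a,b):
    p,r=ray('scene0',a); q,s=ray('side0',b); M=np.c_[r,-s]; t,res,_,_=np.linalg.lstsq(M,q-p,rcond=None); return (p+r*t[0]+q+s*t[1])/2,res**.5
print(tri((329.2,251.3),(336.7,196)),tri((329.2,251.3),(338.5,196)))
print('post top',tri(np.array([(136,141)])[0]/2.4+[200,150]-.5,np.array((162,158))/3+[220,140]-.5))
f=lambda l:np.array(l)
im=cv2.imread('pics/w5.png')[110:275,230:330]; cv2.imwrite('pics/w5z.png',cv2.resize(im,None,fx=3.6,fy=3.6,interpolation=cv2.INTER_CUBIC))
E
```

```text
(array([ 0.4612, -0.1836,  0.3643]), array([0.003])) (array([ 0.4628, -0.1844,  0.364 ]), array([0.0004]))
post top (array([0.5283, 0.1802, 0.1422]), array([0.0041]))
```

View pics/w5z.png

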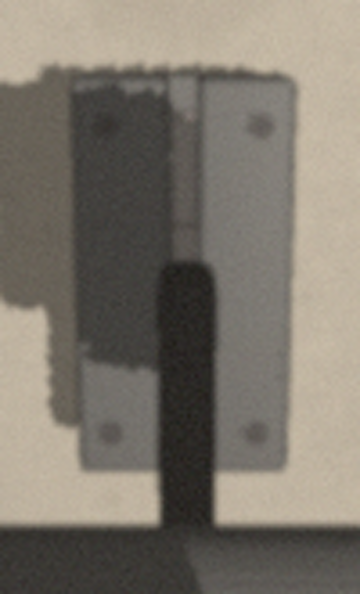

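```bash
python3 - <<'E'
from fit import *
f=lambda l:np.array(l)/3.6+[230,110]-0.4
q,e=fit('w5',[(-35,65,45),(35,65,45),(35,-65,45),(-35,-65,45)],f([(72,77),(297,77),(287,470),(80,470)]),[.447,-.097,-.2]); print(q,np.degrees(q[2]));print(e)
q,e=fit('w5',[(-6,28,180),(6,28,180)],f([(160,263),(216,263)]),[.447,-.097,-.2]); print(q,np.degrees(q[2]));print(e)
E
```

```text
[ 0.4473 -0.0979 -0.2057] -11.785490933665452
[[-0.6954 -0.8307]
 [ 0.6889 -0.8332]
 [ 0.3941  1.3507]
 [-0.3939  1.2698]]
[ 0.448  -0.0944 -0.2053] -11.760733860934405
[[-0.7709  0.0025]
 [ 0.7704  0.0061]]
```

jog_arm([
  {"x": 0.5,"y": 0,"z": 2.5,"roll": 0},
  {"x": 0,"y": 0,"z": 2.5,"roll": 0},
  {"x": 0,"y": 0,"z": 2.5,"roll": 0},
  {"x": 0,"y": 0,"z": 1.5,"roll": 0},
  {"x": 0,"y": 0,"z": 0,"roll": 0},
])

```text
clock: 6.7
tool_pos: [0.4477, -0.0876, 0.1483]
orientation: [-179.8, 0.1, 78.5]
force: [-0.6, 0.8, 0.9]
opening: 0.0878
```

jog_arm([
  {"x": 0,"y": 0,"z": 0,"roll": 0},
  {"x": 0,"y": 0,"z": 0,"roll": 0},
  {"x": 0,"y": 0,"z": 0,"roll": 0},
  {"x": 0,"y": 0,"z": 0,"roll": 0},
  {"x": 0,"y": 0,"z": 0,"roll": 0},
  {"x": 0,"y": 0,"z": 0,"roll": 0},
], gripper=0)

```text
clock: 7.3
tool_pos: [0.4483, -0.0885, 0.1498]
orientation: [180.0, -0.0, 78.5]
force: [-0.3, -0.6, 0.3]
opening: 0.0451
```

```bash
python3 - <<'E'
from h import *
np.set_printoptions(precision=4,suppress=True)
o=wsnap('w6'); print(o['clock'],o['tool_pos'],o['orientation'],o['force'],o['moment'],o['opening'])
o=ctrl.get_obs();print(o['tool_pos'],o['force'],o['moment'],o['opening'])
snap('scene','scene6')
E
```

```text
7.3 [ 0.4483 -0.0885  0.1498] [179.9788  -0.0081  78.5014] [-0.3082 -0.608   0.319 ] [-0.069  -0.1044 -0.0292] 0.045142267641369124
[ 0.4483 -0.0885  0.1497] [ 0.1303 -0.5435 -0.0606] [-0.079  -0.0969  0.0189] 0.04117523436748107
```

View pics/w6.png

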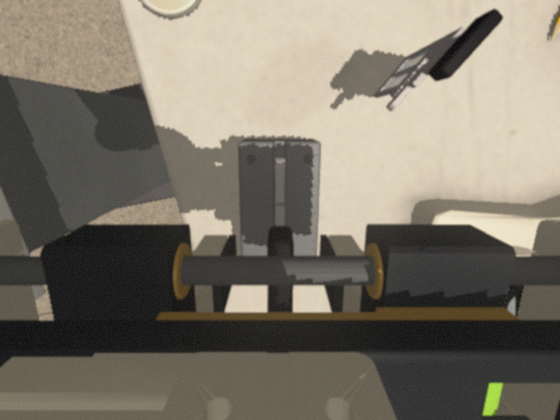

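View pics/scene6.png

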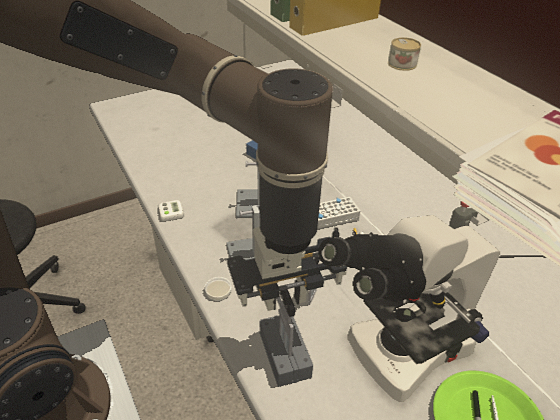

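jog_arm([
  {"x": 0,"y": 0,"z": 0,"roll": 0},
  {"x": 0,"y": 0,"z": 0,"roll": 0},
  {"x": 0,"y": 0,"z": 0,"roll": 0},
  {"x": 0,"y": 0,"z": 0,"roll": 0},
  {"x": 0,"y": 0,"z": 0,"roll": 0},
  {"x": 0,"y": 0,"z": 0,"roll": 0},
  {"x": 0,"y": 0,"z": 0,"roll": 0},
])

```text
clock: 8.1
tool_pos: [0.4482, -0.0884, 0.1495]
orientation: [-180.0, 0.0, 78.5]
force: [-0.8, 0.9, 1.0]
opening: 0.0116
```

```bash
python3 - <<'E'
from h import *
np.set_printoptions(precision=4,suppress=True)
for i in range(3):
    o=wsnap('w7');print(o['clock'],o['tool_pos'],o['orientation'],o['force'],o['moment'],o['opening'])
E
```

```text
8.1 [ 0.4482 -0.0884  0.1495] [-179.99      0.0025   78.5092] [-0.7521  0.9365  0.9569] [0.087  0.0723 0.0033] 0.011576261209558151
8.15 [ 0.4482 -0.0884  0.1495] [-179.9917    0.0016   78.5063] [-1.0365  0.1714  0.5833] [ 0.1004  0.1523 -0.037 ] 0.012033810267317068
8.2 [ 0.4482 -0.0884  0.1495] [-179.9938   -0.0009   78.506 ] [-0.0354  0.5492  0.7771] [0.0665 0.1626 0.018 ] 0.011244335901145633
```

View pics/w7.png

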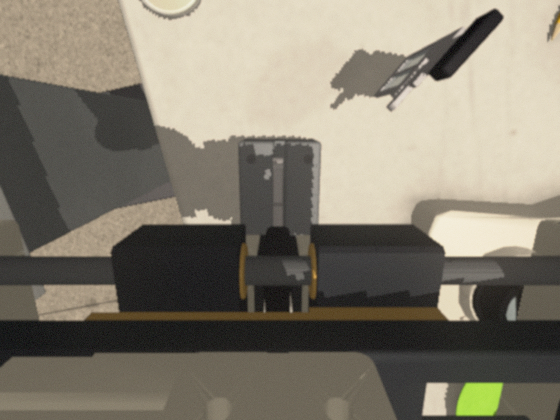

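jog_arm([
  {"x": 0,"y": 0,"z": -0.5,"roll": 0},
  {"x": 0,"y": 0,"z": -1.0,"roll": 0},
  {"x": 0,"y": 0,"z": -1.5,"roll": 0},
  {"x": 0,"y": 0,"z": -1.5,"roll": 0},
  {"x": 0,"y": 0,"z": -1.5,"roll": 0},
  {"x": 0,"y": 0,"z": -0.5,"roll": 0},
  {"x": 0,"y": 0,"z": 0,"roll": 0},
  {"x": 0,"y": 0,"z": 0,"roll": 0},
  {"x": 0,"y": 0,"z": 0,"roll": 0},
])

```text
clock: 9.15
tool_pos: [0.4477, -0.0885, 0.2138]
orientation: [-179.9, 0.0, 78.5]
force: [-0.1, -0.6, -1.7]
opening: 0.0118
```

```bash
python3 - <<'E'
from h import *
np.set_printoptions(precision=4,suppress=True)
F=[]
for i in range(6):
    o=wsnap('w8');F.append(np.r_[o['force'],o['moment']])
print(o['clock'],o['tool_pos'],o['orientation'],o['opening']);print(np.mean(F,0),np.std(F,0))
snap('scene','scene8')
E
python3 plan.py .4482 -.0884 .2145 78.5 .4861 .1119 .2145 75.6 7 1
```

```text
9.4 [ 0.4481 -0.0885  0.2142] [-179.9645    0.0151   78.5054] 0.012256848856649842
[ 0.1208 -0.3169 -1.9873 -0.0562 -0.1263 -0.0061] [0.8327 0.3606 0.3997 0.046  0.0287 0.025 ]
[{"x": 2.9, "y": -0.0, "z": -0.0, "roll": 0.007}, {"x": 2.9, "y": -0.1, "z": -0.0, "roll": 0.007}, {"x": 2.9, "y": -0.1, "z": -0.0, "roll": 0.007}, {"x": 2.9, "y": -0.1, "z": -0.0, "roll": 0.007}, {"x": 2.9, "y": -0.1, "z": -0.0, "roll": 0.008}, {"x": 2.9, "y": -0.1, "z": -0.0, "roll": 0.007}, {"x": 3.0, "y": -0.2, "z": -0.0, "roll": 0.008}]
[ 0.4863  0.1122  0.2145 75.5779]
```

View pics/w8.png

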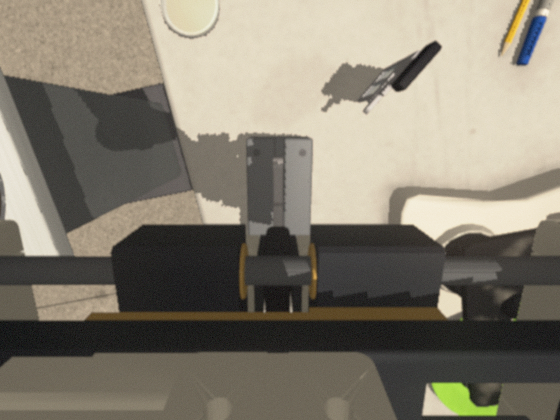

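View pics/scene8.png

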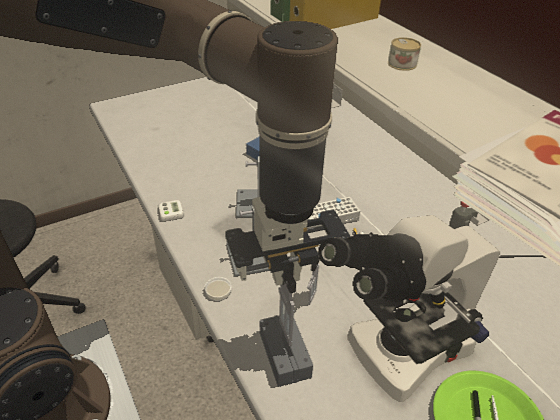

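jog_arm([
  {"x": 2.9,"y": 0,"z": 0,"roll": 0.007},
  {"x": 2.9,"y": -0.1,"z": 0,"roll": 0.007},
  {"x": 2.9,"y": -0.1,"z": 0,"roll": 0.007},
  {"x": 2.9,"y": -0.1,"z": 0,"roll": 0.007},
  {"x": 2.9,"y": -0.1,"z": 0,"roll": 0.008},
  {"x": 2.9,"y": -0.1,"z": 0,"roll": 0.007},
  {"x": 2.0,"y": -0.1,"z": 0,"roll": 0.008},
  {"x": 1.0,"y": -0.1,"z": 0,"roll": 0},
  {"x": 0,"y": 0,"z": 0,"roll": 0},
  {"x": 0,"y": 0,"z": 0,"roll": 0},
])

```text
clock: 10.5
tool_pos: [0.4861, 0.1117, 0.2144]
orientation: [-180.0, 0.0, 75.6]
force: [-0.4, -0.0, -2.5]
opening: 0.012
```

```bash
python3 - <<'E'
from h import *
np.set_printoptions(precision=4,suppress=True)
F=[]
for i in range(4):
    o=wsnap('w9');F.append(np.r_[o['force'],o['moment']])
print(o['clock'],o['tool_pos'],o['orientation'],o['opening']);print(np.mean(F,0),np.std(F,0))
im=cv2.imread('pics/w9.png')[90:250,200:360]; cv2.imwrite('pics/w9z.png',cv2.resize(im,None,fx=3.7,fy=3.7,interpolation=cv2.INTER_CUBIC))
E
```

```text
10.65 [0.4862 0.1113 0.2146] [-179.9975    0.002    75.541 ] 0.011393007994014468
[ 0.1377 -0.1615 -1.9136 -0.0918 -0.1162 -0.0098] [0.402  0.1638 0.556  0.0352 0.021  0.0285]
```

View pics/w9.png

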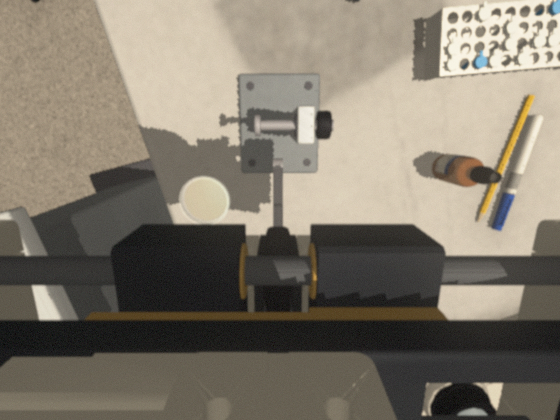

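View pics/w9z.png

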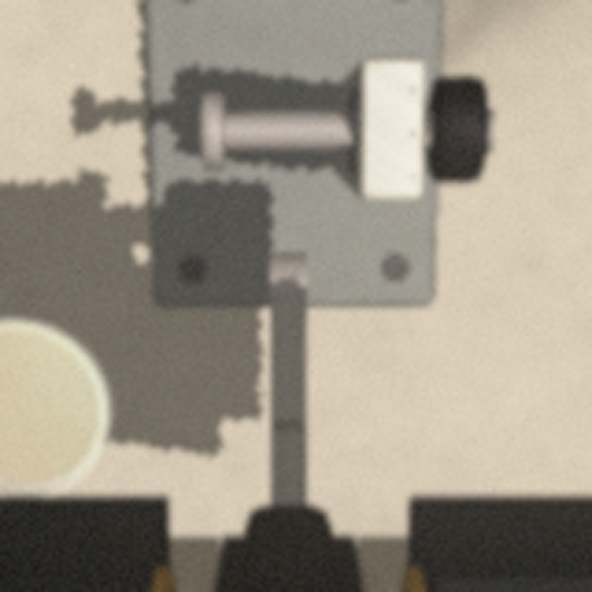

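```bash
python3 - <<'E'
from fit import *
ax=np.array([np.sin(np.radians(14.4)),np.cos(np.radians(14.4))]); ex=np.array([ax[1],-ax[0]])
g=lambda c,r:(c/3.7+200-.4,r/3.7+90-.4)
tcp=np.array([.4862,.1115])
for n,uv,zs in [('tip',g(289,253),(.176,.180,.186)),('pin',g(286,131),(.13,.138,.144)),('head',g(212,131),(.13,.144)),('postS',g(392,198),(.15,)),('postN',g(393,60),(.15,))]:
    for z in zs:
        w=px2plane('w9',uv,z)[0]; d=w[:2]-tcp; print(n,z,w,'along',1e3*d@ax,'across',1e3*d@ex)
E
```

```text
tip 0.176 [0.4978 0.1576 0.176 ] along 47.519288970000574 across -0.2600934575374403
tip 0.18 [0.4979 0.158  0.18  ] along 47.934964467807625 across -0.259018304991967
tip 0.186 [0.498  0.1586 0.186 ] along 48.55847771451823 across -0.2574055761737686
pin 0.13 [0.5021 0.1771 0.13  ] along 67.48647840180166 across -0.8672879589247735
pin 0.138 [0.5022 0.1771 0.138 ] along 67.49971294732414 across -0.8454733951075504
pin 0.144 [0.5022 0.1771 0.144 ] along 67.50963885646601 across -0.8291124722446863
head 0.13 [0.4875 0.1808 0.13  ] along 67.49846531877094 across -15.966464272942051
head 0.144 [0.4884 0.1806 0.144 ] along 67.52093229959785 across -15.054762777274933
postS 0.15 [0.5186 0.1602 0.15  ] along 55.18372517973301 across 19.294553185544537
postN 0.15 [0.5245 0.1845 0.15  ] along 80.18452879832897 across 18.935103132017804
```

jog_arm([
  {"x": 1.0,"y": 0,"z": 0,"roll": 0},
  {"x": 1.0,"y": 0,"z": 0,"roll": 0},
  {"x": 0.6,"y": 0,"z": 0,"roll": 0},
  {"x": 0.35,"y": 0,"z": 0,"roll": 0},
  {"x": 0,"y": 0,"z": 0.8,"roll": 0},
  {"x": 0,"y": 0,"z": 0.8,"roll": 0},
  {"x": 0,"y": 0,"z": 0.4,"roll": 0},
  {"x": 0,"y": 0,"z": 0,"roll": 0},
  {"x": 0,"y": 0,"z": 0,"roll": 0},
])

```text
clock: 11.6
tool_pos: [0.4938, 0.1405, 0.1945]
orientation: [-180.0, 0.0, 75.6]
force: [-0.2, 1.7, -1.2]
opening: 0.0119
```

```bash
cat > look.py <<'E'
import sys
from fit import *
n=sys.argv[1]; F=[]
for i in range(3):
    o=wsnap(n);F.append(np.r_[o['force'],o['moment']])
print(o['clock'],o['tool_pos'],o['orientation'],o['opening']);print(np.mean(F,0),np.std(F,0))
im=cv2.imread(f'pics/{n}.png')[90:250,200:360]; cv2.imwrite(f'pics/{n}z.png',cv2.resize(im,None,fx=3.7,fy=3.7,interpolation=cv2.INTER_CUBIC))
E
python3 look.py w10
```

```text
11.7 [0.4939 0.1406 0.1948] [179.978   -0.0151  75.5797] 0.01204650114991997
[ 0.033   0.5453 -1.6329 -0.0497 -0.0861 -0.001 ] [0.3238 0.7946 0.2836 0.0439 0.0264 0.0204]
```

View pics/w10z.png

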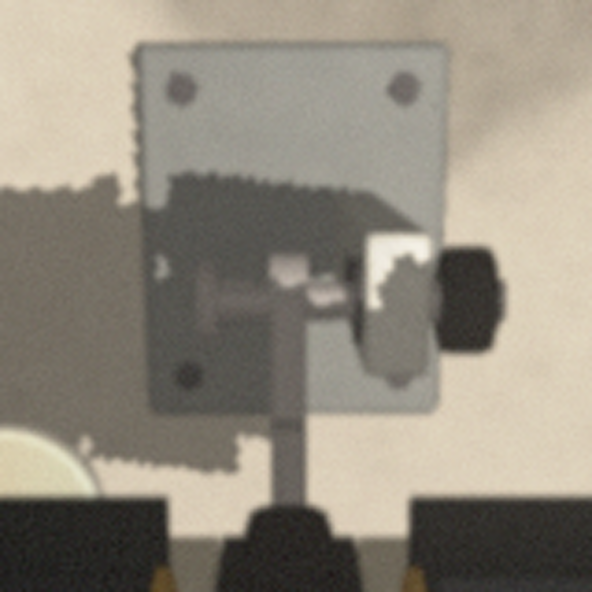

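```bash
python3 - <<'E'
from fit import *
ax=np.array([np.sin(np.radians(14.4)),np.cos(np.radians(14.4))]); ex=np.array([ax[1],-ax[0]])
g=lambda c,r:(c/3.7+200-.4,r/3.7+90-.4)
tcp=np.array([.4939,.1406])
for n,uv,zs in [('tip',g(289,254),(.156,.160,.166)),('pin',g(240,299),(.13,.138,.144)),('pin',g(335,298),(.13,.138,.144)),('head',g(207,298),(.13,.144)),('postS',g(398,380),(.15,)),('postN',g(398,234),(.15,))]:
    for z in zs:
        w=px2plane('w10',uv,z)[0]; d=w[:2]-tcp; print(n,z,w,'along',1e3*d@ax,'across',1e3*d@ex)
E
```

```text
tip 0.156 [0.5054 0.1867 0.156 ] along 47.541306454247824 across -0.3104029652650411
tip 0.16 [0.5055 0.1871 0.16  ] along 47.959216277488785 across -0.31131736175512437
tip 0.166 [0.5057 0.1877 0.166 ] along 48.586081012350256 across -0.31268895649008144
pin 0.13 [0.4934 0.178  0.13  ] along 36.133833773551906 across -9.82314460933354
pin 0.138 [0.494  0.1791 0.138 ] along 37.28251949188134 across -9.482313927477941
pin 0.144 [0.4944 0.1798 0.144 ] along 38.14403378062839 across -9.226690916086207
pin 0.13 [0.5113 0.1736 0.13  ] along 36.32702369282232 across 8.629012177219243
pin 0.138 [0.5113 0.1748 0.138 ] along 37.468754841823916 across 8.3055907898976
pin 0.144 [0.5112 0.1757 0.144 ] along 38.325053203575145 across 8.063024749406448
head 0.13 [0.4872 0.1798 0.13  ] along 36.3294817159024 across -16.23013441773253
head 0.144 [0.4887 0.1815 0.144 ] along 38.327356377163234 across -15.23005590698288
postS 0.15 [0.5187 0.1594 0.15  ] along 24.36612982602944 across 19.30565325772608
postN 0.15 [0.5245 0.1847 0.15  ] along 50.378598697906845 across 18.688903882971466
```

jog_arm([
  {"x": -0.05,"y": 0,"z": 0.2,"roll": 0},
  {"x": 0,"y": 0,"z": 0.2,"roll": 0},
  {"x": 0,"y": 0,"z": 0.1,"roll": 0},
  {"x": 0,"y": 0,"z": 0,"roll": 0},
])

```text
clock: 12.15
tool_pos: [0.4935, 0.1401, 0.1893]
orientation: [-180.0, 0.0, 75.6]
force: [-0.4, 0.3, -1.7]
opening: 0.012
```

jog_arm([
  {"x": 0,"y": 0,"z": 0.05,"roll": 0},
  {"x": 0,"y": 0,"z": 0.05,"roll": 0},
  {"x": 0,"y": 0,"z": 0,"roll": 0},
])

```text
clock: 12.45
tool_pos: [0.4936, 0.1402, 0.1885]
orientation: [-180.0, 0.0, 75.6]
force: [-0.3, -0.6, -1.0]
opening: 0.0119
```

jog_arm([
  {"x": 0,"y": 0,"z": 0.05,"roll": 0},
  {"x": 0,"y": 0,"z": 0.05,"roll": 0},
  {"x": 0,"y": 0,"z": 0,"roll": 0},
])

```text
clock: 12.75
tool_pos: [0.4936, 0.1402, 0.1875]
orientation: [-180.0, 0.0, 75.6]
force: [0.3, 0.9, -1.2]
opening: 0.0119
```

```bash
cat > fz.py <<'E'
from h import *
np.set_printoptions(precision=3,suppress=True)
F=[]
for i in range(5):
    ctrl.snapshot('wrist'); o=ctrl.get_obs(); F.append(np.r_[o['force'],o['moment']])
print(o['clock'],o['tool_pos'],o['orientation'][:2],np.mean(F,0))
E
python3 fz.py
```

```text
13.0 [0.494 0.14  0.188] [179.996  -0.001] [-0.214  0.138 -1.558 -0.086 -0.089  0.007]
```

jog_arm([
  {"x": 0,"y": 0,"z": 0.05,"roll": 0},
  {"x": 0,"y": 0,"z": 0.05,"roll": 0},
  {"x": 0,"y": 0,"z": 0,"roll": 0},
])

```text
clock: 13.3
tool_pos: [0.4936, 0.1402, 0.1864]
orientation: [-180.0, 0.0, 75.6]
force: [-0.1, 0.3, -1.6]
opening: 0.0118
```

```bash
python3 fz.py
```

```text
13.55 [0.494 0.14  0.187] [-179.998    0.001] [ 0.064  0.174 -1.763 -0.077 -0.1   -0.019]
```

jog_arm([
  {"x": 0,"y": 0,"z": 0.05,"roll": 0},
  {"x": 0,"y": 0,"z": 0.05,"roll": 0},
  {"x": 0,"y": 0,"z": 0,"roll": 0},
  {"x": 0,"y": 0,"z": 0,"roll": 0},
])

```text
clock: 13.95
tool_pos: [0.4938, 0.1401, 0.1859]
orientation: [180.0, -0.0, 75.6]
force: [-1.5, -0.9, 2.5]
opening: 0.0117
```

```bash
python3 fz.py
```

```text
14.2 [0.494 0.14  0.186] [179.976  -0.008] [-1.395 -1.116  3.761 -0.426  0.366  0.065]
```

jog_arm([
  {"x": 0,"y": 0,"z": 0.05,"roll": 0},
  {"x": 0,"y": 0,"z": 0.05,"roll": 0},
  {"x": 0,"y": 0,"z": 0,"roll": 0},
  {"x": 0,"y": 0,"z": 0,"roll": 0},
])

```text
clock: 14.6
tool_pos: [0.494, 0.14, 0.1856]
orientation: [179.9, -0.0, 75.6]
force: [-3.9, -2.8, 10.4]
opening: 0.0118
```

```bash
python3 fz.py
```

```text
14.85 [0.494 0.14  0.186] [179.942  -0.015] [-3.456 -2.553 10.314 -0.703  1.196  0.102]
```

```bash
python3 look.py w11; python3 - <<'E'
from h import *
snap('scene','scene11');snap('side','side11')
a=cv2.imread('pics/scene11.png')[150:330,180:360];b=cv2.imread('pics/side11.png')[120:300,180:360]
cv2.imwrite('pics/ss11.png',np.hstack([cv2.resize(i,None,fx=2.2,fy=2.2,interpolation=cv2.INTER_CUBIC) for i in (a,b)]))
E
```

```text
14.95 [0.494  0.14   0.1856] [179.9402  -0.0142  75.6054] 0.011935778592522872
[-2.7928 -2.5543 10.1403 -0.7237  1.1721  0.0768] [0.2497 0.5293 0.261  0.02   0.02   0.0185]
```

View pics/ss11.png

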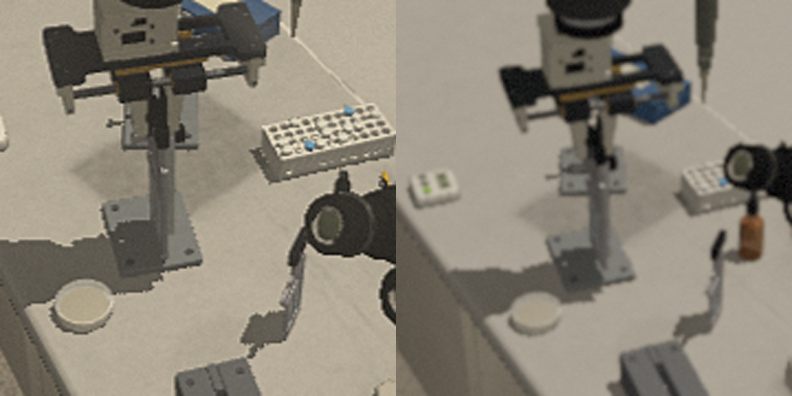

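View pics/w11z.png

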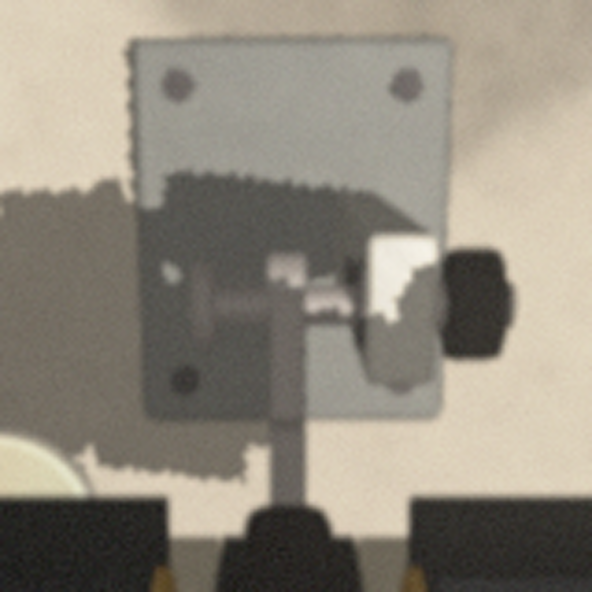

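jog_arm([
  {"x": 0,"y": 0,"z": -0.07,"roll": 0},
  {"x": 0,"y": 0,"z": -0.06,"roll": 0},
  {"x": 0,"y": 0,"z": 0,"roll": 0},
  {"x": 0,"y": 0,"z": 0,"roll": 0},
])

```text
clock: 15.5
tool_pos: [0.4938, 0.1402, 0.1859]
orientation: [180.0, -0.0, 75.6]
force: [-0.4, -1.0, 3.6]
opening: 0.0118
```

```bash
python3 fz.py
```

```text
15.75 [0.494 0.14  0.186] [179.993  -0.001] [-0.928 -1.295  3.892 -0.478  0.128  0.006]
```

jog_arm([
  {"x": 0,"y": 0,"z": -0.04,"roll": 0},
  {"x": 0.2,"y": 0,"z": 0,"roll": 0},
  {"x": 0.2,"y": 0,"z": 0,"roll": 0},
  {"x": 0.2,"y": 0,"z": 0,"roll": 0},
  {"x": 0.2,"y": 0,"z": 0,"roll": 0},
  {"x": 0,"y": 0,"z": 0,"roll": 0},
])

```text
clock: 16.35
tool_pos: [0.4957, 0.1485, 0.1861]
orientation: [-180.0, -0.0, 75.6]
force: [-0.5, 0.1, 0.2]
opening: 0.0118
```

```bash
python3 fz.py
```

```text
16.6 [0.496 0.148 0.186] [-179.995   -0.031] [ 0.131  0.173 -0.789  0.101 -0.061  0.028]
```

jog_arm([
  {"x": 0.2,"y": 0,"z": 0.03,"roll": 0},
  {"x": 0.2,"y": 0,"z": 0,"roll": 0},
  {"x": 0.2,"y": 0,"z": 0,"roll": 0},
  {"x": 0.2,"y": 0,"z": 0,"roll": 0},
  {"x": 0.2,"y": 0,"z": 0,"roll": 0},
  {"x": 0,"y": 0,"z": 0,"roll": 0},
])

```text
clock: 17.2
tool_pos: [0.4983, 0.158, 0.186]
orientation: [180.0, -0.0, 75.6]
force: [0.1, -1.0, 0.0]
opening: 0.012
```

```bash
python3 look.py w12
```

```text
17.3 [0.4983 0.158  0.186 ] [179.9907  -0.0355  75.5934] 0.011733243194629164
[-0.4074 -0.4591  0.7338 -0.1962  0.0013 -0.0141] [0.3452 0.5987 0.5568 0.0732 0.0421 0.029 ]
```

View pics/w12z.png

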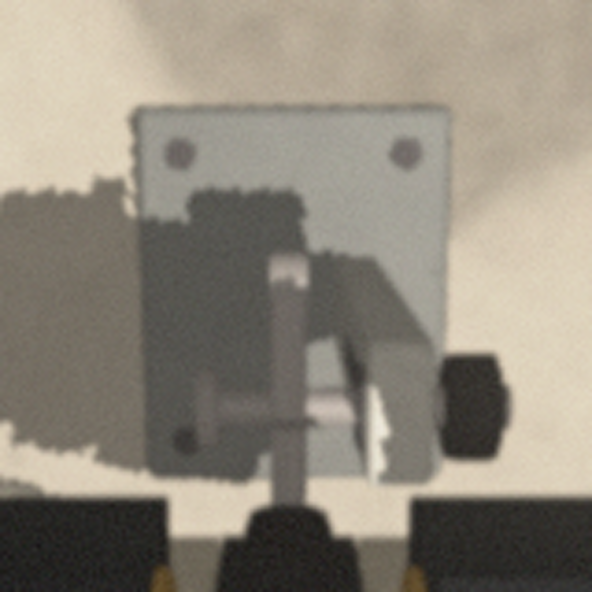

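jog_arm([
  {"x": 0.2,"y": 0,"z": 0,"roll": 0},
  {"x": 0.2,"y": 0,"z": 0,"roll": 0},
  {"x": 0.2,"y": 0,"z": 0,"roll": 0},
  {"x": 0.2,"y": 0,"z": 0.01,"roll": 0},
  {"x": 0.2,"y": 0,"z": 0,"roll": 0},
  {"x": 0,"y": 0,"z": 0,"roll": 0},
])

```text
clock: 17.95
tool_pos: [0.5008, 0.1677, 0.1859]
orientation: [180.0, -0.0, 75.6]
force: [-1.3, -1.2, 3.2]
opening: 0.0117
```

```bash
python3 fz.py
```

```text
18.2 [0.501 0.168 0.186] [179.989  -0.037] [-0.415 -0.603  1.43  -0.295  0.055  0.035]
```

jog_arm([
  {"x": 0.2,"y": 0,"z": 0,"roll": 0},
  {"x": 0.2,"y": 0,"z": 0,"roll": 0},
  {"x": 0.2,"y": 0,"z": 0,"roll": 0},
  {"x": 0.15,"y": 0,"z": 0,"roll": 0},
  {"x": 0,"y": 0,"z": 0,"roll": 0},
  {"x": 0,"y": 0,"z": 0,"roll": 0},
])

```text
clock: 18.8
tool_pos: [0.5026, 0.1749, 0.1859]
orientation: [180.0, -0.0, 75.6]
force: [-1.4, -0.5, 1.7]
opening: 0.012
```

```bash
python3 fz.py; python3 look.py w13
```

```text
19.05 [0.503 0.175 0.186] [179.993  -0.026] [-0.659 -1.23   1.903 -0.433  0.069  0.008]
19.15 [0.5025 0.1747 0.1859] [179.9947  -0.0214  75.5859] 0.01198316553078232
[-0.392  -0.9375  1.7363 -0.2561  0.0483 -0.0051] [0.3749 0.7036 0.1525 0.0518 0.0231 0.0466]
```

View pics/w13z.png

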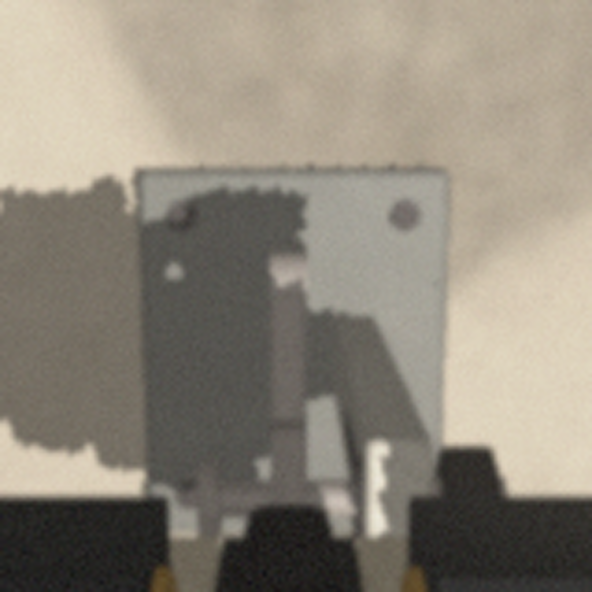

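jog_arm([
  {"x": 0.2,"y": 0,"z": 0,"roll": 0},
  {"x": 0.2,"y": 0,"z": 0,"roll": 0},
  {"x": 0.2,"y": 0,"z": 0,"roll": 0},
  {"x": 0.2,"y": 0,"z": 0,"roll": 0},
  {"x": 0.2,"y": 0,"z": 0,"roll": 0},
  {"x": 0,"y": 0,"z": 0,"roll": 0},
  {"x": 0,"y": 0,"z": 0,"roll": 0},
])

```text
clock: 19.9
tool_pos: [0.5049, 0.1845, 0.1856]
orientation: [-180.0, 0.0, 75.6]
force: [-0.2, -0.1, -1.3]
opening: 0.0118
```

```bash
python3 fz.py
```

```text
20.15 [0.505 0.184 0.186] [179.999  -0.004] [-0.226  0.042 -1.638 -0.077 -0.102  0.006]
```

jog_arm([
  {"x": 0.1,"y": 0,"z": 0,"roll": 0},
  {"x": 0.1,"y": 0,"z": 0,"roll": 0},
  {"x": 0,"y": 0,"z": 0,"roll": 0},
  {"x": 0,"y": 0,"z": 0,"roll": 0},
])

```text
clock: 20.55
tool_pos: [0.5055, 0.1862, 0.1859]
orientation: [180.0, -0.0, 75.6]
force: [-0.4, -0.2, -1.5]
opening: 0.0121
```

```bash
python3 fz.py
```

```text
20.8 [0.505 0.186 0.186] [179.998  -0.003] [ 0.19   0.192 -2.018 -0.081 -0.095 -0.   ]
```

jog_arm([
  {"x": 0,"y": 0,"z": 0.05,"roll": 0},
  {"x": 0,"y": 0,"z": 0.05,"roll": 0},
  {"x": 0,"y": 0,"z": 0.05,"roll": 0},
  {"x": 0,"y": 0,"z": 0,"roll": 0},
  {"x": 0,"y": 0,"z": 0,"roll": 0},
])

```text
clock: 21.3
tool_pos: [0.5054, 0.1862, 0.1843]
orientation: [-180.0, 0.0, 75.6]
force: [-0.2, -0.2, -1.0]
opening: 0.0119
```

```bash
python3 fz.py
```

```text
21.55 [0.505 0.186 0.184] [-179.999    0.001] [ 0.093  0.099 -1.452 -0.077 -0.111  0.011]
```

jog_arm([
  {"x": 0,"y": 0,"z": 0.05,"roll": 0},
  {"x": 0,"y": 0,"z": 0.05,"roll": 0},
  {"x": 0,"y": 0,"z": 0.05,"roll": 0},
  {"x": 0,"y": 0,"z": 0.05,"roll": 0},
  {"x": 0,"y": 0,"z": 0,"roll": 0},
])

```text
clock: 22.05
tool_pos: [0.5054, 0.1862, 0.1823]
orientation: [-180.0, 0.0, 75.6]
force: [-0.5, 0.3, -3.0]
opening: 0.0115
```

```bash
python3 fz.py
```

```text
22.3 [0.505 0.186 0.182] [-180.   -0.] [-0.243  0.116 -1.982 -0.06  -0.087 -0.025]
```

jog_arm([
  {"x": 0,"y": 0,"z": 0.05,"roll": 0},
  {"x": 0,"y": 0,"z": 0.05,"roll": 0},
  {"x": 0,"y": 0,"z": 0.05,"roll": 0},
  {"x": 0,"y": 0,"z": 0,"roll": 0},
  {"x": 0,"y": 0,"z": 0,"roll": 0},
])

```text
clock: 22.8
tool_pos: [0.5055, 0.1862, 0.1808]
orientation: [-180.0, 0.0, 75.6]
force: [0.1, -0.1, -2.1]
opening: 0.0118
```

```bash
python3 fz.py
```

```text
23.05 [0.505 0.186 0.181] [179.997  -0.001] [-0.271 -0.034 -1.22  -0.067 -0.082  0.001]
```

jog_arm([
  {"x": 0,"y": 0,"z": 0.05,"roll": 0},
  {"x": 0,"y": 0,"z": 0,"roll": 0},
  {"x": 0,"y": 0,"z": 0,"roll": 0},
])

```text
clock: 23.35
tool_pos: [0.5055, 0.1861, 0.1803]
orientation: [-180.0, 0.0, 75.6]
force: [-0.1, -0.0, -1.8]
opening: 0.0116
```

```bash
python3 fz.py
```

```text
23.6 [0.505 0.186 0.18 ] [179.999  -0.002] [ 0.03  -0.316 -1.587 -0.09  -0.102  0.007]
```

jog_arm([
  {"x": 0,"y": 0,"z": 0.05,"roll": 0},
  {"x": 0,"y": 0,"z": 0,"roll": 0},
  {"x": 0,"y": 0,"z": 0,"roll": 0},
])

```text
clock: 23.9
tool_pos: [0.5055, 0.1862, 0.1799]
orientation: [180.0, -0.0, 75.6]
force: [0.1, -0.5, -0.5]
opening: 0.0115
```

```bash
python3 fz.py
```

```text
24.15 [0.506 0.186 0.18 ] [179.995  -0.004] [-0.19  -0.163 -0.888 -0.05  -0.093 -0.009]
```

jog_arm([
  {"x": 0,"y": 0,"z": 0.02,"roll": 0},
  {"x": 0,"y": 0,"z": 0,"roll": 0},
  {"x": 0,"y": 0,"z": 0,"roll": 0},
])

```text
clock: 24.45
tool_pos: [0.5055, 0.1862, 0.1798]
orientation: [180.0, -0.0, 75.6]
force: [-0.9, 0.3, 0.6]
opening: 0.0119
```

```bash
python3 fz.py; python3 look.py w14; python3 - <<'E'
from h import *
snap('scene','scene14');snap('side','side14')
a=cv2.imread('pics/scene14.png')[150:330,180:360];b=cv2.imread('pics/side14.png')[120:300,180:360]
cv2.imwrite('pics/ss14.png',np.hstack([cv2.resize(i,None,fx=2.2,fy=2.2,interpolation=cv2.INTER_CUBIC) for i in (a,b)]))
E
```

```text
24.7 [0.506 0.186 0.18 ] [179.986  -0.01 ] [-0.618  0.427  1.318 -0.045  0.072 -0.01 ]
24.8 [0.5056 0.1862 0.1798] [179.9889  -0.0111  75.5853] 0.012022883421455065
[-0.0999 -0.0866  1.4923 -0.0578  0.1186 -0.0128] [0.402  0.3358 0.4424 0.0139 0.0399 0.044 ]
```

View pics/ss14.png

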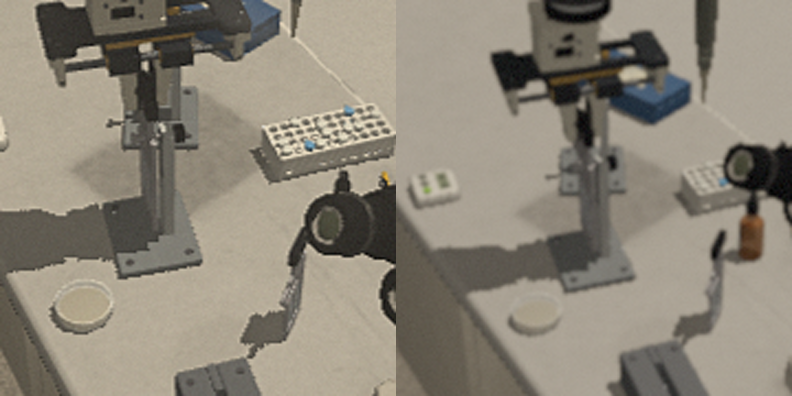

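View pics/w14z.png

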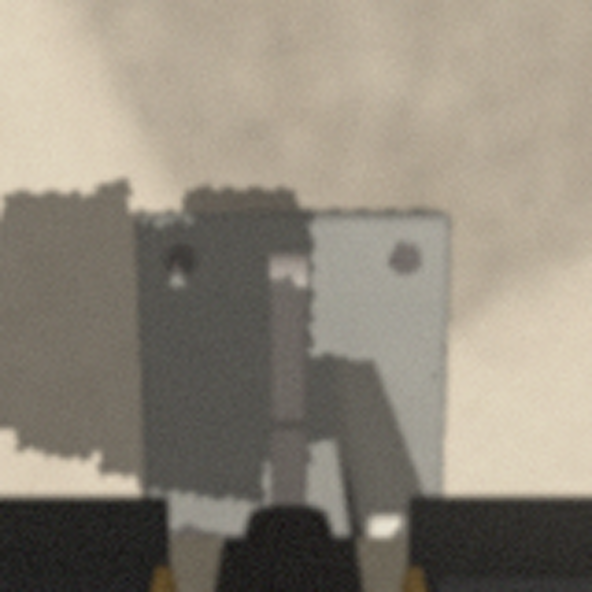

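jog_arm([
  {"x": 0,"y": 0,"z": 0,"roll": 0},
  {"x": 0,"y": 0,"z": 0,"roll": 0},
  {"x": 0,"y": 0,"z": 0,"roll": 0},
  {"x": 0,"y": 0,"z": 0,"roll": 0},
  {"x": 0,"y": 0,"z": 0,"roll": 0},
  {"x": 0,"y": 0,"z": 0,"roll": 0},
  {"x": 0,"y": 0,"z": 0,"roll": 0},
  {"x": 0,"y": 0,"z": 0,"roll": 0},
], gripper=4.5)

```text
clock: 25.75
tool_pos: [0.5055, 0.1862, 0.1797]
orientation: [180.0, 0.0, 75.6]
force: [1.3, -0.8, 0.1]
opening: 0.0451
```

```bash
python3 look.py w15
```

```text
25.85 [0.5055 0.1862 0.1797] [-179.999    -0.0014   75.5842] 0.04491326046403946
[ 0.243  -0.4926 -0.0735 -0.0968 -0.0867 -0.0109] [0.7377 0.5807 0.1759 0.0263 0.0443 0.0183]
```

View pics/w15z.png

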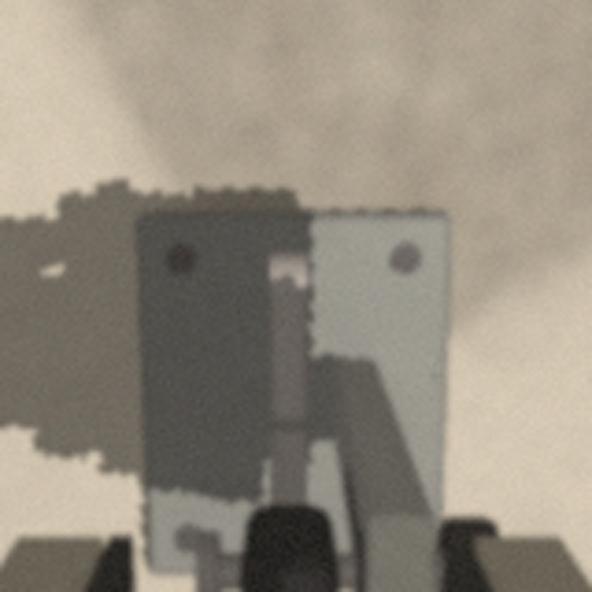

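The frame stayed put after release. Next I retract straight up and back out.

jog_arm([
  {"x": 0,"y": 0,"z": -0.5,"roll": 0},
  {"x": 0,"y": 0,"z": -1,"roll": 0},
  {"x": 0,"y": 0,"z": -1.5,"roll": 0},
  {"x": 0,"y": 0,"z": -2,"roll": 0},
  {"x": 0,"y": 0,"z": -2,"roll": 0},
  {"x": 0,"y": 0,"z": -2,"roll": 0},
  {"x": -2,"y": 0,"z": -1,"roll": 0},
  {"x": -3,"y": 0,"z": -1,"roll": 0},
  {"x": -3,"y": 0,"z": 0,"roll": 0},
  {"x": -2,"y": 0,"z": 0,"roll": 0},
  {"x": 0,"y": 0,"z": 0,"roll": 0},
  {"x": 0,"y": 0,"z": 0,"roll": 0},
])

```text
clock: 27.1
tool_pos: [0.4805, 0.0888, 0.2899]
orientation: [180.0, -0.0, 75.5]
force: [-0.2, 0.6, 0.3]
opening: 0.045
```

```bash
python3 look.py w16; python3 - <<'E'
from h import *
snap('scene','scene16');snap('side','side16')
a=cv2.imread('pics/scene16.png')[150:330,180:360];b=cv2.imread('pics/side16.png')[120:300,180:360]
cv2.imwrite('pics/ss16.png',np.hstack([cv2.resize(i,None,fx=2.2,fy=2.2,interpolation=cv2.INTER_CUBIC) for i in (a,b)]))
E
```

```text
27.2 [0.4807 0.0896 0.2896] [-179.9937    0.0006   75.582 ] 0.0447871404663657
[-0.027   0.2866  0.4449 -0.0746 -0.1008  0.0158] [0.1207 0.2134 0.2906 0.0109 0.0328 0.0219]
```

View pics/ss16.png

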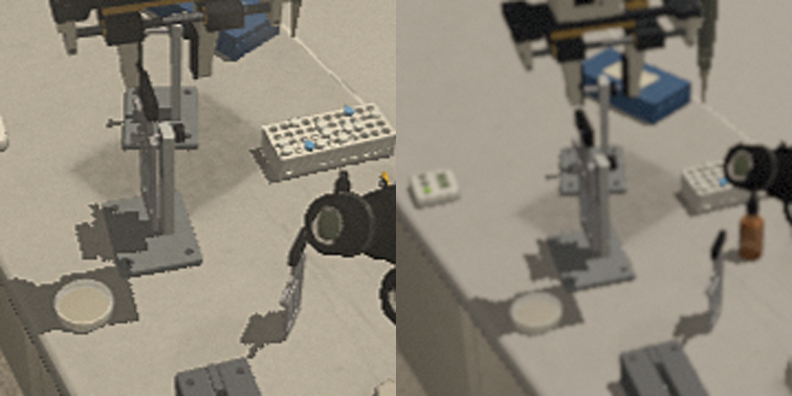

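View pics/w16.png

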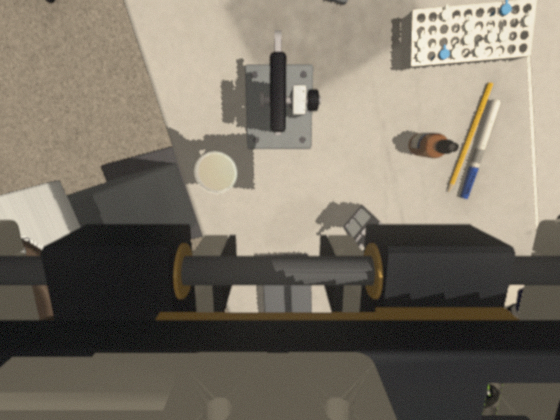

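```bash
python3 - <<'E'
from fit import *
im=cv2.imread('pics/w16.png')[25:160,235:335]; cv2.imwrite('pics/w16z.png',cv2.resize(im,None,fx=4.4,fy=4.4,interpolation=cv2.INTER_CUBIC))
a=np.radians(14.4); ax=np.array([np.sin(a),np.cos(a)]); ex=np.array([ax[1],-ax[0]]); P=np.array([.5032,.1769])
for zz,yy,xx in [(.1465,58,-1),(.2105,28,-1),(.1865,-28,-1),(.2105,-28,-1),(.1865,28,-1)]:
    w=np.r_[P+ax*yy/1e3+ex*xx/1e3,zz]; u=proj('w16',w)[0]; print(zz,yy,u,(u+.4-[235,25])*4.4)
E
```

```text
0.1465 58 [277.0886  29.5839] [186.95    21.9293]
0.2105 28 [276.9078  50.169 ] [186.1545 112.5034]
0.1865 -28 [277.0319 131.8837] [186.7005 472.0481]
0.2105 -28 [276.9552 132.6318] [186.363  475.3398]
0.1865 28 [276.9936  57.3732] [186.532  144.2021]
```

View pics/w16z.png

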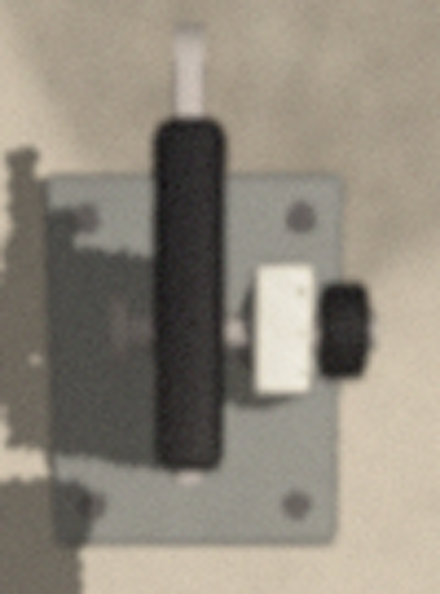

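```bash
python3 - <<'E'
from plant import ctrl
print(ctrl.close_job())
E
```

```text
the job is handed in; nothing more can be done
None
```

The frame is hanging on the pin of the right-hand drying stand, pin in the notch, and the job is handed in at about 27 s of the 59 s. The interface reports no verdict.

**What I did:**
- Gripped the black bar about 10 mm off its centre, with the tool turned half round so the camera side faced away from the microscope. Then I lifted the frame clear.
- Lowered the lip onto the pin with the pin about 48 mm from the notch. First contact was near TCP z 0.186 m, which puts the pin axis near 143 mm.
- Slid the frame with about 1 to 4 N on the lip, pausing with the pin about 12 mm before the notch, until the support vanished.
- Lowered about 6 mm until the notch took the load (about 3 N), opened the fingers and backed off about 10 cm.

**Last checks:**
- After release, the lip tip stayed at the same pixels. The last wrist picture matches the model of a frame hung upright on the pin, centred within about 1 mm.
- The wrist force is back to its noise level, so the arm is free of contact.
- The dish, bottle and timer look unmoved in the camera pictures. I did not measure them again.

**What disagreed:**
- I sent one lowering step too many during the feel, so contact briefly reached about 13 N. The limit is 20 N, and I eased off at once.
- The pin height from pictures varied from 138 to 144 mm, so I relied on the felt contact.
- Fitted outlines of the stand foot, draining block and grip came out 2 to 5 % larger than in the pictures. I took this as a scale error and used the centres of the fits.

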